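Stand the figures on their display plinths

TASK

Pick the four black display figures (mounted knight, king on his throne, knight on foot, halberdier) out of the clutter on the sideboard and stand each one upright in the middle of the dark wooden plinth that has the same outline as its own base, small round on small round and large round on large round, with the horse lengthwise on the oblong plinth and the square base squared up with the square plinth. Set them down, do not drop them, let go of them, and leave the pinch pot and the chess rook where they stand.

Things in the scene. Friction and masses are not known exactly. Their poses are not given: they have to be found in the camera images.
- rider_mid (a point): Mounted knight, black plastic, 82 mm tall, 110 g, on an oblong base 90 x 46 mm with round ends (6 mm thick). Point: on the base's upright axis, 40 mm above the underside, in the cloth-covered horse; grip it across y: flat sides 26 mm apart, 60 mm long, 24 to 54 mm above the underside. x: the way the horse faces, along the base; y: its left; z up. Goes on the oblong plinth.
- king_mid (a point): Crowned king on a throne, black plastic, 71 mm tall, 100 g, on the large round base, 70 mm across, 6 mm thick. Point: on the base's axis, 34 mm above the underside; grip the throne across y: flat side panels 34 mm apart outside, 30 mm deep (x from -18 to 12 mm), up to 50 mm above the underside. x: the way he faces; y: his left; z up. Goes on the large round plinth.
- knight_mid (a point): Knight on foot, shield at his left side, sword at his right, black plastic, 69 mm tall, 50 g, on the small round base, 42 mm across, 6 mm thick. Point: on the base's axis, 40 mm above the underside; grip the torso across x: flat front and back 20 mm apart, 22 mm wide, 28 to 54 mm above the underside. x: the way he faces; y: his left; z up. Goes on the small round plinth.
- halberdier_mid (a point): Soldier with an upright halberd (82 mm tall, 17 mm to his right), black plastic, 60 g, on the square base, 50 mm a side along x and y, 6 mm thick. Point: on the base's axis, 40 mm above the underside; grip the torso across x: flat front and back 20 mm apart, 22 mm wide, 28 to 54 mm up. x: the way he faces; y: his left; z up. Goes on the square plinth.
- plinth_long_top (a point): Dark wooden display plinth, 30 mm high, fixed, its foot moulding 3 mm wider all round. The point is the centre of its flat top, z up. Oblong with half-round ends, top 110 x 66 mm, the 110 mm along x.
- plinth_large_top (a point): Dark wooden display plinth, 30 mm high, fixed, its foot moulding 3 mm wider all round. The point is the centre of its flat top, z up. The large round one, top 90 mm across.
- plinth_small_top (a point): Dark wooden display plinth, 30 mm high, fixed, its foot moulding 3 mm wider all round. The point is the centre of its flat top, z up. The small round one, top 62 mm across.
- plinth_square_top (a point): Dark wooden display plinth, 30 mm high, fixed, its foot moulding 3 mm wider all round. The point is the centre of its flat top, z up. Square, top 70 mm a side, sides along x and y.
- pot: Ceramic pinch pot, glazed blue, 78 mm across, 42 mm high, loose, among the figures; stays where it is. Origin: centre of its underside.
- rook: Black plastic chess rook, 28 mm across, 46 mm high, loose, among the figures but not one of them; stays where it is. Origin: centre of its underside. (A 41 mm black pawn, two 16 mm white dice and a 42 mm paint jar stand between the rest too.)
Things that resemble listed ones, but are neither listed nor needed, are in the scene too. Leave any turquoise look-alike of the part that bears knight_mid alone. Leave any pink look-alike of the part that bears halberdier_mid alone.

How it is judged:
By the outcome, as a careful person would: the job done as asked, in the order asked, and still so for the second after the job is handed in, with the robot touching nothing.
It also fails if it takes over 112 s, if anything falls off the work surface, if the arm or the gripper's body presses on something with over 40 N, if the wrist force passes 120 N, or if a joint passes its speed limit or range.

ROBOT

A 6-joint arm with a two-finger parallel gripper is mounted at the origin on the work surface. World frame = base frame: x ahead of the robot, y to its left, z up, the work surface at z = 0. Lengths are in m, angles in degrees, forces in N, time in s.
With the tool pointing down it reaches from about 0.4 to 0.825 m from the base axis. Payload 7 kg.
Tool frame: the origin (TCP) lies midway between the tips of the shut fingers; the grasp point (between the pads) lies 19 mm behind it; x points along the fingers, z is the direction in which the jaws open and shut, and the axes are right-handed (so a half turn about x gives the same grasp; the last joint's range is limited). The gripper opens to 88 mm and grips with 3 to 60 N. Pads are 19 mm wide; open, the fingers measure 130 mm over their backs; the gripper's body (78 mm by 193 mm) begins 47 mm behind the grasp point.
Start: joints at [84.288, 20.546, 0.682, 0, -70.136, -16.507], TCP at [0.255, 0.625, 0.227] pointing down, gripper open.
Joint ranges: [-176.03, 176.03], [-82.01, 121.73], [-58.28, 71.71], [-173.87, 95.51], [-174.79, -0.11], [-173.66, 173.66]. Speed limits (degrees/s): [136.94, 136.94, 172.46, 180, 180, 180].

INTERFACE

Orientations are given as [roll, pitch, yaw] about the fixed x, y, z axes, in that order (R = Rz(yaw) Ry(pitch) Rx(roll)).
In Python, from plant import ctrl gives the robot as it stands. The module is installed in compiled form; this text tells all that it offers.
- The arm moves only by the tool servo_tool, never from a script. Its argument "deltas" is a list of rows, each a list of 3 entries, a list of its own where there are three numbers: the turn, a rotation vector about the tool's x, y, z in degrees, then the shift along the tool's x, y, z in cm, then the finger opening in cm, from 0 to 8.76. A call has 1 to 5 rows; each row is the pose to reach, as a shift and turn from the pose measured when the call began, along the tool's axes at that moment; what a row does not reach only later rows make up. A row lasts 1/10 s, in which the tool goes at most 50 mm and 8.59 degrees, less where a joint would pass 70% of its speed; a pose out of reach is approached as far as the arm can. A call with a gripper value outside its range is refused whole. The fingers move at their own pace and stop on an object; the grip force is fixed at half the most. Time passes only in rows, so rows that repeat a pose let the fingers close. It gives the time, the measured TCP pose, the force and the opening at its end, in the units of the state.
- ctrl.get_obs(): the state, without advancing time (a new reading comes with each control period).
- ctrl.snapshot(name): name is "side" or "top"; returns a dict with "image" (400x640x3 uint8, red, green, blue), "vertical_fov" (degrees; the focal length in pixels is half the picture's height over the tangent of half this angle, whatever the lens; pixels are square), "cx", "cy" (the principal point, pixels), "rvec" (rotation vector, rad) and "tvec" (3), from world to camera coordinates, as OpenCV has them. Camera axes: x right, y down, z forward; pixel columns grow to the right and rows downward; lengths in m; the calibration is good to about 2 mm. A picture is of the moment at which its call begins. There is no depth.
- ctrl.close_job(): hands the job in, once; it reports no verdict.
The state is a dict: "clock": time; "joint_pos": joint angles; "qvel": joint speeds; "tau": joint torques, N m; "tool_pos": TCP position; "orientation": TCP orientation; "force": force on the tool from outside, world axes, zero at the start; "moment": the same for the moment, N m; "opening": finger opening in m.
Only numpy, scipy, OpenCV 4.12 (cv2) and the standard library are available. Lean on these libraries where they do the work, as an engineer would, in place of code of your own. Each camera call takes 0.05 s, during which the arm holds its last target. There are 200 camera calls.

## Working session

There is one attempt and no reset: what is moved stays moved. The work goes in short steps, Python scripts to look and compute and a tool call to move; the robot and the scene stay as the last step left them, time stands still between calls to the robot, and variables do not carry over. Pictures are saved under pics/ and viewed, on a budget of 14 in all, crops included, one or two more only if the job needs it, and the job is handed in when it is done.

Besides the shell and the picture viewer there is one more tool, called as name([rows], argument=value, ...), one row to a line, values as JSON. servo_tool: Moves the arm, as the interface text tells. Its arguments: {"type":"object","properties":{"deltas":{"type":"array","items":{"type":"array"}}},"required":["deltas"]}

```bash
mkdir -p pics
cat > h.py <<'E'
import numpy as np, cv2, pickle
from plant import ctrl
def snap(n,tag):
    s=ctrl.snapshot(n); pickle.dump(s,open(f'pics/{tag}.pkl','wb')); cv2.imwrite(f'pics/{tag}.png',s['image'][:,:,::-1]); return s
def load(tag): return pickle.load(open(f'pics/{tag}.pkl','rb'))
def K(s):
    f=200/np.tan(np.radians(s['vertical_fov'])/2); return np.array([[f,0,s['cx']],[0,f,s['cy']],[0,0,1]])
def pix2w(s,uv,z):
    R=cv2.Rodrigues(np.array(s['rvec']))[0]; t=np.array(s['tvec']).ravel()
    C=-R.T@t; d=R.T@np.linalg.inv(K(s))@np.array([uv[0],uv[1],1.]); return C+d*(z-C[2])/d[2]
def w2pix(s,p):
    R=cv2.Rodrigues(np.array(s['rvec']))[0]; q=K(s)@(R@np.array(p,float)+np.array(s['tvec']).ravel()); return q[:2]/q[2]
def crop(tag,x0,y0,x1,y1,k,out):
    im=load(tag)['image'][y0:y1,x0:x1,::-1]; cv2.imwrite(f'pics/{out}.png',cv2.resize(im,None,fx=k,fy=k,interpolation=cv2.INTER_CUBIC))
E
python3 - <<'E'
from h import *
for n in('top','side'):
    s=snap(n,n+'0'); R=cv2.Rodrigues(np.array(s['rvec']))[0]
    print(n,s['vertical_fov'],s['cx'],s['cy'],-R.T@np.array(s['tvec']).ravel(),R.round(2).tolist())
print(ctrl.get_obs())
E
```

```text
top 49.77588783871644 318.98901373319535 202.5304908529498 [0.37189332 0.01448397 1.30737459] [[0.03, -1.0, 0.0], [-0.99, -0.03, -0.12], [0.12, 0.0, -0.99]]
side 51.05326887407075 317.76260941822505 204.25153805099384 [ 0.27253649 -0.77639234  0.60765843] [[0.95, -0.3, 0.02], [-0.14, -0.52, -0.84], [0.26, 0.8, -0.54]]
{'clock': 0.1, 'joint_pos': array([ 8.42876214e+01,  2.05865474e+01,  6.41561537e-01, -1.73214111e-02,
       -7.01347082e+01, -1.65047071e+01]), 'qvel': array([-0.05040662, -0.03651995,  0.1139162 ,  0.13530364, -0.00528467,
        0.00382958]), 'tau': array([-2.19889800e-03, -5.84165418e+01,  2.93750024e+01,  7.01559126e+00,
        1.01273943e-02, -5.47622926e-05]), 'tool_pos': array([0.25511801, 0.62449172, 0.2257458 ]), 'orientation': array([   4.95751492,   89.91865873, -107.26546809]), 'force': array([-1.31632258, -0.79685843, -0.29453778]), 'moment': array([ 0.03584619,  0.00757981, -0.04216572]), 'opening': 0.08756009774624172}
```

View pics/top0.png

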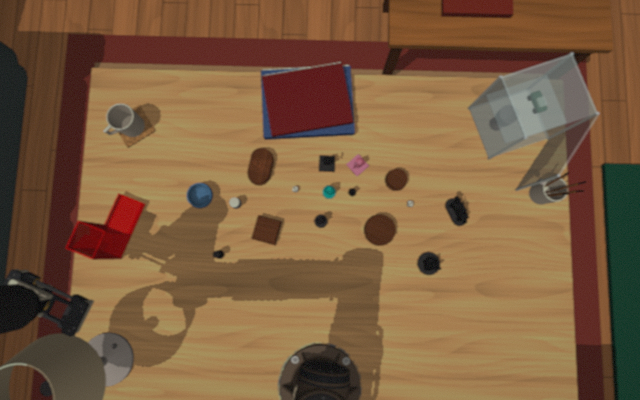

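View pics/side0.png

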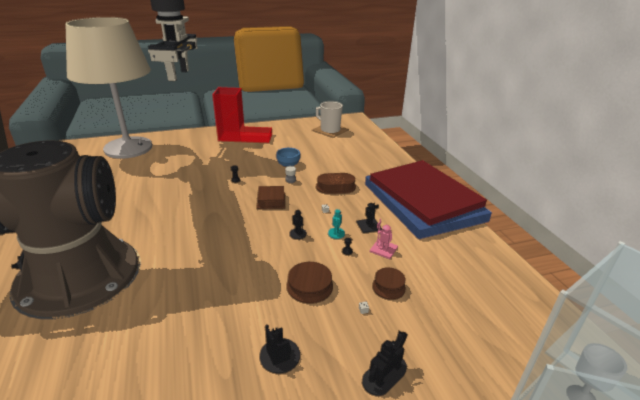

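Run:
```python
from h import *
crop('top0',240,140,400,250,5,'c1'); crop('side0',220,180,420,330,4,'c2')
a=load('top0')['image'][190:280,400:480,::-1]; b=load('side0')['image'][310:400,250:420,::-1]
a=cv2.resize(a,(400,450),interpolation=cv2.INTER_CUBIC); b=cv2.resize(b,(400,212),interpolation=cv2.INTER_CUBIC)
b=np.vstack([b,np.zeros((238,400,3),np.uint8)])
cv2.imwrite('pics/c3.png',np.hstack([a,b]))
```

```text
(no output)
```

View pics/c1.png

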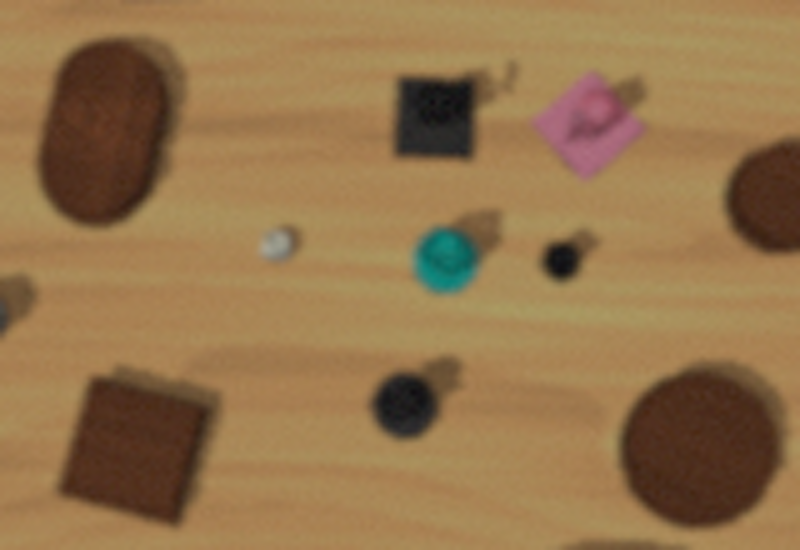

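View pics/c2.png

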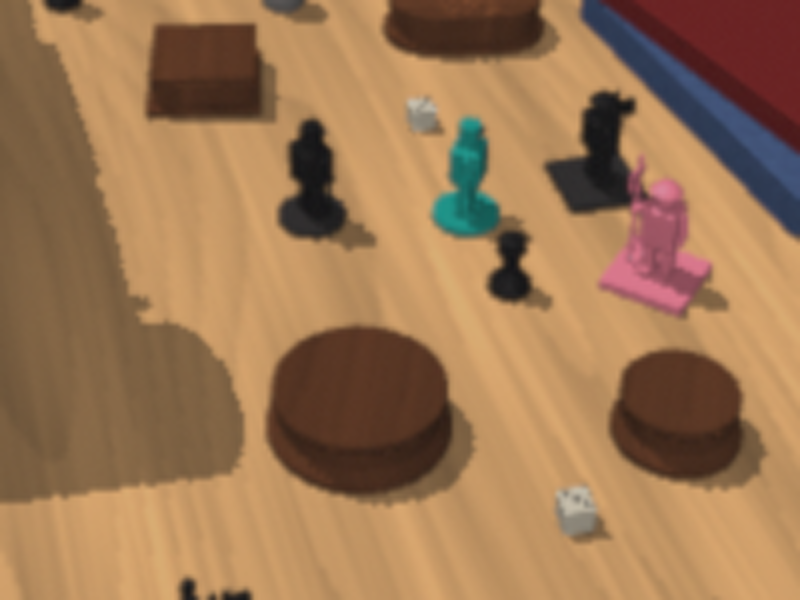

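View pics/c3.png

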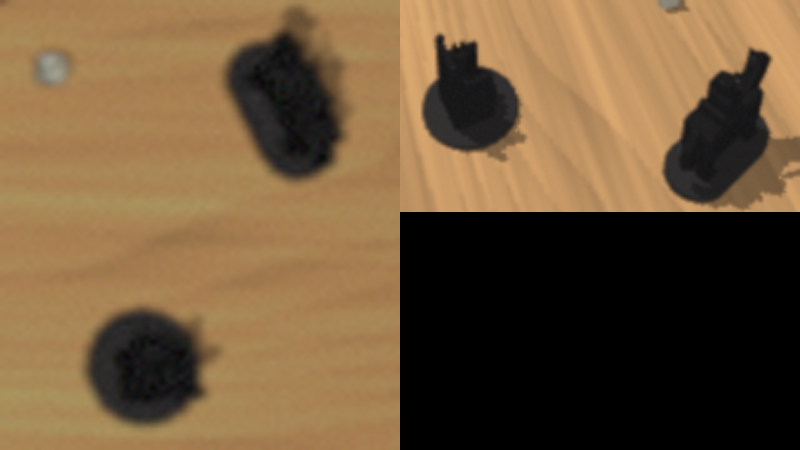

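```bash
cat > fit.py <<'E'
from h import *
from scipy.optimize import minimize
def circ(r,n=40): a=np.arange(n)*2*np.pi/n; return np.c_[r*np.cos(a),r*np.sin(a)]
def rect(a,b,c=0,d=0): return np.array([[c+a,d+b],[c-a,d+b],[c-a,d-b],[c+a,d-b]])
def obl(L,W): c=circ(W/2); c[:,0]+=np.sign(c[:,0].round(6))*(L-W)/2; return c
def pr(o,z0,z1): return np.vstack([np.c_[o,np.full(len(o),z)] for z in(z0,z1)])
def plinth(o,of): return [pr(of,0,.006),pr(o,.006,.03)]
M=dict(
 long=plinth(obl(.110,.066),obl(.116,.072)), large=plinth(circ(.045),circ(.048)),
 small=plinth(circ(.031),circ(.034)), square=plinth(rect(.035,.035),rect(.038,.038)),
 rider=[pr(obl(.09,.046),0,.006),pr(rect(.03,.013),.006,.054)], king=[pr(circ(.035),0,.006),pr(rect(.015,.017,-.003),.006,.05)],
 knight=[pr(circ(.021),0,.006),pr(rect(.01,.011),.006,.056),pr(circ(.008),.056,.069)],
 halb=[pr(rect(.025,.025),0,.006),pr(rect(.01,.011),.006,.056),pr(circ(.008),.056,.068),pr(circ(.0015)+[0,-.017],.006,.082)])
def tf(P,p):
    c,s=np.cos(p[2]),np.sin(p[2]); return P@np.array([[c,s,0],[-s,c,0],[0,0,1]])+[p[0],p[1],0]
def proj(s,P): return cv2.projectPoints(P,np.array(s['rvec']),np.array(s['tvec']),K(s),None)[0][:,0]
def seg(s,kind):
    im=s['image'].astype(int); r,g,b=im[...,0],im[...,1],im[...,2]; mx=im.max(2); mn=im.min(2)
    return (mx<70)&(mx-mn<25) if kind=='k' else (mx<125)&(r-b>18)&(r>1.38*g)
S=4
def render(s,name,p,win):
    x0,y0,x1,y1=win; m=np.zeros(((y1-y0)*S,(x1-x0)*S),np.uint8)
    for P in M[name]:
        q=(proj(s,tf(P,p))-[x0-.5,y0-.5])*S-.5
        cv2.fillConvexPoly(m,cv2.convexHull((q*16).round().astype(np.int32)),1,shift=4)
    return cv2.resize(m.astype(np.float32),(x1-x0,y1-y0),interpolation=cv2.INTER_AREA)
def soft(s,kind,win):
    x0,y0,x1,y1=win; return seg(s,kind)[y0:y1,x0:x1].astype(np.float32)
def fit(name,p0,views,kind,pad=12):
    ws=[]
    for s in views:
        q=np.vstack([proj(s,tf(P,p0)) for P in M[name]]); a=np.floor(q.min(0)-pad).astype(int).clip(0); b=np.ceil(q.max(0)+pad).astype(int); w=(a[0],a[1],min(b[0],640),min(b[1],400)); ws.append((s,w,soft(s,kind,w)))
    def cost(p):
        return sum(np.abs(render(s,name,p,w)-m).sum()/m.sum() for s,w,m in ws)
    best=None
    for sc in(.012,.004):
        p=p0 if best is None else best.x
        sim=np.array([p]+[p+np.eye(3)[i]*[sc,sc,sc*25][i] for i in range(3)])
        best=minimize(cost,p,method='Nelder-Mead',options=dict(initial_simplex=sim,xatol=1e-5,fatol=1e-5))
    return best.x,best.fun
E
cat > run1.py <<'E'
from fit import *
T,Sd=load('top0'),load('side0')
px=dict(long=((261,166),.03,-10),large=((380,229),.03,0),small=((396,179),.03,0),square=((267,229),.03,-15),
 rider=((457,211),.01,30),king=((429,263),.005,0),knight=((321,221),.005,0),halb=((327.5,164),.005,0))
out={}
for n,(uv,z,yw) in px.items():
    p=pix2w(T,uv,z); p0=np.array([p[0],p[1],np.radians(yw)]); k='k' if n in('rider','king','knight','halb') else 'b'
    # image-angle seeds
    for nm,vs in(('both',[T,Sd]),('top',[T]),('side',[Sd])):
        q,c=fit(n,p0,vs,k); print(n,nm,(q[:2]*1000).round(1),np.degrees(q[2]).round(1),round(c,3))
        if nm=='both': out[n]=q
pickle.dump(out,open('fit.pkl','wb'))
E
python3 run1.py
```

```text
long both [641.2 197.1] -8.7 0.175
long top [640.5 197.1] -9.0 0.098
long side [641.7 196.5] -11.8 0.076
large both [ 456.4 -169.6] -3.8 0.152
large top [ 456.5 -169.9] 5.7 0.088
large side [ 456.2 -169.5] 17.7 0.062
small both [ 610.8 -219.1] 9.9 0.216
small top [ 610.9 -219.8] 16.7 0.124
small side [ 611.2 -218.4] -6.1 0.09
square both [446.5 170.9] -12.8 0.189
square top [446.  170.5] -13.5 0.087
square side [447.3 172.4] -12.5 0.093
rider both [ 517.5 -401.2] 32.0 0.336
rider top [ 518.8 -402.1] 20.3 0.196
rider side [ 517.2 -401.1] 32.7 0.125
king both [ 359.1 -317.2] 0.9 0.386
king top [ 360.2 -319.2] -4.8 0.242
king side [ 359.  -317.2] -0.0 0.138
knight both [478.2   7.2] -9.6 0.746
knight top [476.6   7.8] 3.9 0.432
knight side [479.3   9.2] -21.5 0.309
halb both [657.4  -5.9] -3.4 0.77
halb top [655.7  -5. ] 1.5 0.291
halb side [655.4  -9. ] -25.6 0.419
```

```bash
cat > mont.py <<'E'
from fit import *
def tile(s,name,p,size=200,half=(20,26),g=0.5,body=False):
    c=proj(s,np.array([[p[0],p[1],.03]]))[0].round().astype(int); h=half[0]
    k=size/(2*h); x0,y0=c[0]-h,c[1]-h
    im=cv2.warpAffine(s['image'][:,:,::-1],np.array([[k,0,-x0*k+k/2-.5],[0,k,-y0*k+k/2-.5]]),(size,size),flags=cv2.INTER_CUBIC)
    im=(255*(im/255.)**g).astype(np.uint8)
    b=M[name][0]; b=b[len(b)//2:]
    q=((proj(s,tf(b,p))-[x0-.5,y0-.5])*k).round().astype(int)
    cv2.polylines(im,[q],True,(0,255,255),1)
    a=((proj(s,tf(np.array([[0,0,.006],[.03,0,.006]]),p))-[x0-.5,y0-.5])*k).round().astype(int)
    return im
E
python3 - <<'E'
from mont import *
o=pickle.load(open('fit.pkl','rb')); T,Sd=load('top0'),load('side0')
N=('rider','king','knight','halb')
cv2.imwrite('pics/m1.png',np.vstack([np.hstack([tile(T,n,o[n],200,(16 if n!='rider' else 20,)) for n in N]),np.hstack([tile(Sd,n,o[n],200,(20 if n in('knight','halb') else 30,)) for n in N])]))
for n in N: print(n, T['image'][tuple(proj(T,np.array([[o[n][0],o[n][1],.006]]))[0].round().astype(int)[::-1])])
E
```

```text
rider [19 21 23]
king [22 23 23]
knight [32 29 33]
halb [27 24 28]
```

View pics/m1.png

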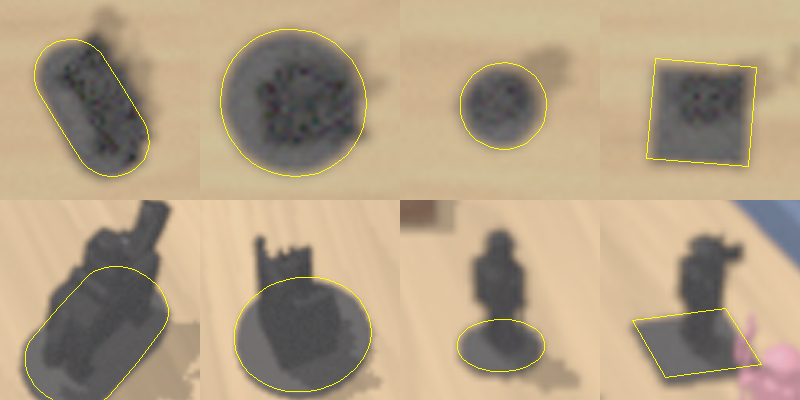

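Run:
```python
from fit import *
T,Sd=load('top0'),load('side0')
print(T['image'][221,308:335].tolist()); print(T['image'][168,312:342].tolist())
print(Sd['image'][234,286:312].tolist())
```

```text
[[168, 128, 83], [168, 126, 82], [168, 126, 82], [166, 126, 82], [162, 123, 78], [138, 104, 69], [101, 80, 58], [61, 51, 43], [33, 32, 30], [29, 31, 31], [28, 30, 33], [31, 29, 31], [27, 25, 26], [28, 28, 24], [28, 23, 26], [29, 28, 29], [24, 27, 29], [37, 36, 36], [53, 45, 38], [91, 70, 48], [134, 101, 66], [157, 118, 77], [163, 124, 78], [164, 123, 79], [162, 122, 78], [161, 123, 78], [160, 122, 78]]
[[162, 124, 81], [161, 123, 80], [160, 120, 77], [159, 122, 78], [161, 123, 80], [153, 116, 74], [125, 97, 64], [81, 66, 50], [48, 46, 42], [45, 45, 42], [42, 42, 43], [43, 44, 42], [43, 41, 41], [44, 44, 42], [46, 42, 41], [45, 44, 42], [42, 43, 40], [42, 43, 42], [41, 42, 39], [43, 41, 42], [38, 40, 38], [49, 44, 41], [87, 69, 49], [129, 98, 63], [157, 118, 76], [162, 123, 80], [162, 123, 79], [160, 122, 77], [161, 122, 78], [160, 121, 76]]
[[202, 155, 104], [202, 155, 105], [198, 152, 102], [138, 108, 77], [73, 62, 54], [50, 47, 47], [49, 46, 47], [48, 46, 46], [49, 46, 47], [49, 46, 47], [45, 42, 42], [36, 34, 35], [30, 29, 29], [25, 25, 26], [28, 26, 27], [29, 28, 28], [30, 29, 30], [32, 32, 32], [33, 30, 31], [43, 38, 34], [91, 72, 51], [149, 115, 78], [174, 133, 90], [180, 138, 92], [186, 143, 96], [195, 150, 101]]
```

```bash
sed -i "s/(mx<70)&(mx-mn<25) if/(mx<112)\&(r-b<(44 if s['tvec'][2]>1.2 else 48))\&(abs(g-b)<32)\&(g-r<12) if/" fit.py
python3 - <<'E'
from mont import *
T,Sd=load('top0'),load('side0'); print(T['tvec'],Sd['tvec'])
o=pickle.load(open('fit.pkl','rb'))
N=('rider','king','knight','halb')
for n in N:
    for dy in ((0,) if n in('rider',) else (0,90,180,270)):
      for nm,vs in(('top',[T]),('side',[Sd]),('both',[T,Sd])):
        p0=o[n].copy(); p0[2]=np.radians(dy if n!='rider' else 30)
        q,c=fit(n,p0,vs,'k',7); print(n,dy,nm,(q[:2]*1000).round(1),np.degrees(q[2]).round(1),round(c,3))
      if dy==0: o[n]=q
pickle.dump(o,open('fit.pkl','wb'))
def big(s,n,h): return tile(s,n,o[n],400,(h,),g=.6)
cv2.imwrite('pics/m2.png',np.hstack([big(Sd,'halb',14),big(Sd,'knight',14)]))
E
```

```text
[1.13703540e-03 5.29463083e-01 1.25196258e+00] [-0.50291673  0.14524357  0.87879978]
rider 0 top [ 517.9 -402.6] 24.2 0.104
rider 0 side [ 517.1 -402.2] 29.8 0.118
rider 0 both [ 517.3 -402.5] 27.5 0.235
king 0 top [ 358.6 -318.7] 6.0 0.102
king 0 side [ 359.6 -318.4] 5.8 0.086
king 0 both [ 359.3 -318.4] 5.7 0.193
king 90 top [ 358.4 -318.8] 89.8 0.105
king 90 side [ 358.9 -317.8] 85.2 0.136
king 90 both [ 359.  -317.9] 77.4 0.242
king 180 top [ 357.9 -318.9] 202.4 0.103
king 180 side [ 358.7 -318.5] 191.0 0.143
king 180 both [ 358.6 -318.5] 194.9 0.247
king 270 top [ 357.9 -318.9] 292.4 0.103
king 270 side [ 359.1 -318.3] 275.8 0.118
king 270 both [ 359.1 -318.5] 276.7 0.224
knight 0 top [478.2   8. ] 10.6 0.158
knight 0 side [478.    6.7] -6.4 0.243
knight 0 both [478.1   7.9] -7.3 0.41
knight 90 top [478.2   7.9] 107.2 0.159
knight 90 side [478.    6.5] 73.6 0.249
knight 90 both [478.2   7.3] 71.2 0.416
knight 180 top [478.2   7.9] 197.2 0.159
knight 180 side [478.    6.8] 173.9 0.243
knight 180 both [478.2   7.7] 174.5 0.412
knight 270 top [478.2   7.9] 287.2 0.159
knight 270 side [478.    6.5] 253.6 0.249
knight 270 both [478.2   7.3] 251.2 0.416
halb 0 top [656.6  -6.3] -3.0 0.162
halb 0 side [657.4  -7.3] -5.1 0.327
halb 0 both [657.2  -6.2] -3.1 0.495
halb 90 top [655.3  -5.6] 91.5 0.178
halb 90 side [657.4  -7.1] 87.6 0.442
halb 90 both [657.1  -6. ] 87.3 0.63
halb 180 top [655.6  -5.8] 181.2 0.152
halb 180 side [657.5  -7. ] 173.4 0.459
halb 180 both [657.4  -6.3] 176.4 0.629
halb 270 top [655.6  -5.8] 271.2 0.152
halb 270 side [657.5  -6.9] 270.1 0.433
halb 270 both [657.1  -6.2] 267.7 0.602
```

View pics/m2.png

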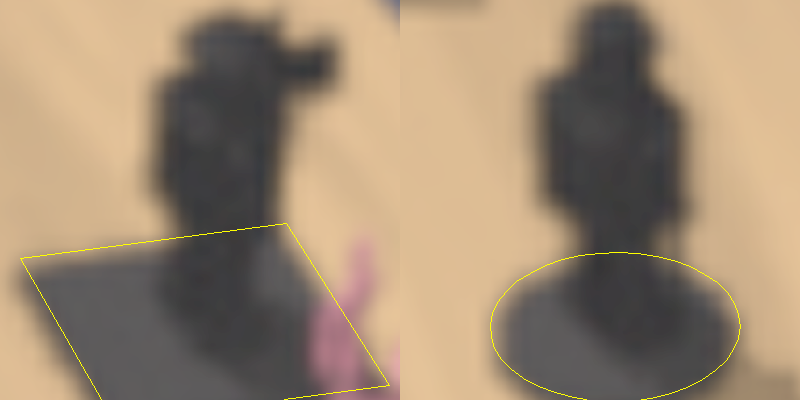

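Run:
```python
from h import *
T,Sd=load('top0'),load('side0')
def t(s,x,y,h,lo,hi,hy=None):
    hy=hy or h
    im=s['image'][y-hy:y+hy,x-h:x+h,::-1].astype(float); im=np.clip((im-lo)/(hi-lo),0,1)*255
    return cv2.resize(im.astype(np.uint8),(260,290),interpolation=cv2.INTER_LANCZOS4)
r1=[t(Sd,298,222,18,10,75,20),t(Sd,337,224,18,10,200,20),t(Sd,373,217,18,10,75,20)]
r2=[t(T,321,221,9,5,70,10),t(Sd,280,348,27,5,75,30),t(Sd,387,362,31,5,75,35)]
cv2.imwrite('pics/m3.png',np.vstack([np.hstack(r1),np.hstack(r2)]))
```

```text
(no output)
```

View pics/m3.png

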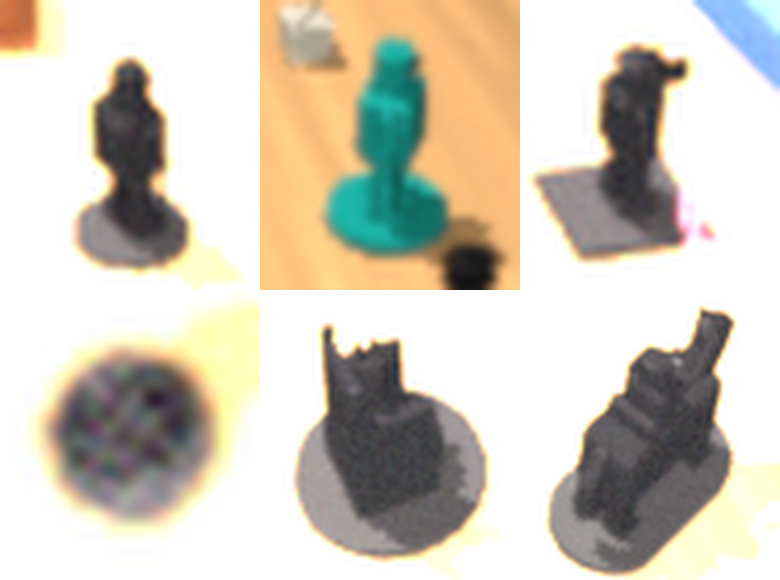

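Run:
```python
from fit import *
T,Sd=load('top0'),load('side0'); o=pickle.load(open('fit.pkl','rb'))
M['knight']=[pr(circ(.021),0,.006),pr(rect(.006,.007),.006,.028),pr(rect(.01,.011),.028,.054),pr(circ(.0075),.054,.069),pr(rect(.010,.0025,.0,.0135),.022,.05),pr(rect(.002,.002,.002,-.013),.012,.05)]
M['halb']=[pr(rect(.025,.025),0,.006),pr(rect(.006,.008),.006,.028),pr(rect(.01,.011),.028,.054),pr(circ(.0075),.054,.069),pr(circ(.0015)+[0,-.017],.006,.082),pr(rect(.006,.001,.006,-.017),.065,.075)]
for n in('knight','halb'):
    r=[]
    for a in range(0,360,15):
        p=o[n].copy(); p[2]=np.radians(a)
        q=np.vstack([proj(Sd,tf(P,p)) for P in M[n]]); lo=np.floor(q.min(0)-7).astype(int); hi=np.ceil(q.max(0)+7).astype(int); w=(*lo,*hi); m=soft(Sd,'k',w)
        best=min(np.abs(render(Sd,n,p+[dx,dy,0],w)-m).sum() for dx in(-.002,0,.002) for dy in(-.003,0,.003)); r.append((a,int(best)))
    print(n,int(m.sum()),r)
# king throne edge; rider left edge
s2=lambda X,Y:(280-27+(X-260)/4.815,348-30+(Y-290)/4.833)
A=pix2w(Sd,s2(365,515),.006);B=pix2w(Sd,s2(440,488),.006);print('king',A,B,np.linalg.norm(B-A),np.degrees(np.arctan2(*(B-A)[1::-1])))
m=seg(T,'k'); pts=[]
for y in range(203,218):
    row=T['image'][y,440:462,0].astype(float); i=np.argmax(row<105); pts.append((440+i-1+(row[i-1]-105)/(row[i-1]-row[i]),y))
pts=np.array(pts); print(pts.round(1).tolist())
w=np.array([pix2w(T,p,.006) for p in pts[3:13]]); k=np.polyfit(w[:,0],w[:,1],1); print('rider yaw',np.degrees(np.arctan(k[0])))
# edge offset from centre: expect 23
c=o['rider']; print((k[0]*c[0]+k[1]-c[1])*np.cos(np.arctan(k[0]))*1000)
```

```text
knight 361 [(0, 88), (15, 105), (30, 120), (45, 128), (60, 130), (75, 120), (90, 124), (105, 125), (120, 123), (135, 115), (150, 100), (165, 94), (180, 90), (195, 107), (210, 125), (225, 130), (240, 132), (255, 124), (270, 129), (285, 127), (300, 121), (315, 112), (330, 101), (345, 94)]
halb 430 [(0, 148), (15, 195), (30, 224), (45, 229), (60, 191), (75, 197), (90, 234), (105, 284), (120, 318), (135, 300), (150, 245), (165, 248), (180, 269), (195, 315), (210, 316), (225, 298), (240, 222), (255, 205), (270, 215), (285, 219), (300, 210), (315, 189), (330, 146), (345, 123)]
king [ 0.3470347  -0.33751745  0.006     ] [ 0.37449157 -0.33422182  0.006     ] 0.027653951778247587 6.8444484139065604
[[445.1, 203.0], [444.8, 204.0], [444.7, 205.0], [444.8, 206.0], [445.0, 207.0], [445.4, 208.0], [445.9, 209.0], [446.4, 210.0], [446.9, 211.0], [447.4, 212.0], [447.9, 213.0], [448.4, 214.0], [448.9, 215.0], [449.5, 216.0], [449.9, 217.0]]
rider yaw 25.05867582281939
25.630085116009486
```

```bash
cat > go.py <<'E'
import sys, numpy as np
from scipy.spatial.transform import Rotation as Ro
from plant import ctrl
# go.py x y z [jaw azimuth] (mm, deg; jaw azimuth mod 180, "k" = keep nearest of given, optional start pose override)
def Rt(az):
    x=np.array([0,0,-1.]); z=np.array([np.cos(az),np.sin(az),0]); return np.c_[x,np.cross(z,x),z]
o=ctrl.get_obs(); R=Ro.from_euler('xyz',o['orientation'],degrees=True).as_matrix(); p=o['tool_pos']
print('t',round(o['clock'],2),'p',(p*1000).round(1),'jaw az',np.degrees(np.arctan2(R[1,2],R[0,2])).round(1),'tilt',np.degrees(np.arccos(-R[2,0])).round(2),'open',round(o['opening']*1000,1),'F',o['force'].round(1),'q',o['joint_pos'].round(0))
for a in sys.argv[1:]:
    v=[float(i) for i in a.split(',')]; t=np.array(v[:3])/1000
    for f in((0,180) if len(v)>3 else (0,)):
        G=Rt(np.radians(v[3]+f)) if len(v)>3 else R
        rv=Ro.from_matrix(R.T@G).as_rotvec(degrees=True)
        print(a,f,'turn',rv.round(1),'shift cm',(R.T@(t-p)*100).round(2))
E
python3 go.py 450,300,220,118 517,-402,200,118
```

```text
t 0.1 p [255.1 624.5 225.7] jaw az -112.2 tilt 0.08 open 87.6 F [-1.3 -0.8 -0.3] q [ 84.  21.   1.  -0. -70. -17.]
450,300,220,118 0 turn [ 1.298e+02  0.000e+00 -1.000e-01] shift cm [ 0.61 30.31 22.67]
450,300,220,118 180 turn [-50.2   0.1   0. ] shift cm [ 0.61 30.31 22.67]
517,-402,200,118 0 turn [ 1.298e+02  0.000e+00 -1.000e-01] shift cm [ 2.7  63.07 85.12]
517,-402,200,118 180 turn [-50.2   0.1   0. ] shift cm [ 2.7  63.07 85.12]
```

servo_tool([
  [[60, 0, 0], [0.6, 30, 22.5], 8.7],
  [[60, 0, 0], [0.6, 30, 22.5], 8.7],
  [[60, 0, 0], [0.6, 30, 22.5], 8.7],
  [[60, 0, 0], [0.6, 30, 22.5], 8.7],
  [[60, 0, 0], [0.6, 30, 22.5], 8.7],
])

```text
clock: 0.6
tool_pos: [0.3839, 0.4083, 0.222]
orientation: [51.0, 89.9, -104.5]
force: [1.8, 0.4, 1.4]
opening: 0.087
```

```bash
python3 go.py 517,-402,200,118 530,100,200
```

```text
t 0.6 p [383.9 408.3 222. ] jaw az -155.5 tilt 0.08 open 87.0 F [1.8 0.4 1.4] q [ 67.  10. -14.   0. -66. -42.]
517,-402,200,118 0 turn [86.5 -0.  -0.1] shift cm [ 2.31 79.26 21.46]
517,-402,200,118 180 turn [-93.5   0.1  -0. ] shift cm [ 2.31 79.26 21.46]
530,100,200 0 turn [0. 0. 0.] shift cm [ 2.24 34.11 -0.52]
```

servo_tool([
  [[45, 0, 0], [1, 79, 21.5], 6.5],
  [[45, 0, 0], [1, 79, 21.5], 6.5],
  [[45, 0, 0], [1, 79, 21.5], 6.5],
  [[45, 0, 0], [1, 79, 21.5], 6.5],
  [[45, 0, 0], [1, 79, 21.5], 6.5],
])

```text
clock: 1.1
tool_pos: [0.4233, 0.1615, 0.2194]
orientation: [94.2, 89.9, -104.3]
force: [1.5, -0.2, 0.2]
opening: 0.0655
```

```bash
python3 go.py 517,-402,200,118
```

```text
t 1.1 p [423.3 161.5 219.4] jaw az 161.5 tilt 0.08 open 65.5 F [ 1.5 -0.2  0.2] q [ 46.  -1. -27.   0. -64. -64.]
517,-402,200,118 0 turn [43.5 -0.  -0.1] shift cm [  2.01  50.46 -26.76]
517,-402,200,118 180 turn [-1.365e+02  1.000e-01 -0.000e+00] shift cm [  2.01  50.46 -26.76]
```

servo_tool([
  [[43.5, 0, 0], [2, 50.5, -26.8], 5],
  [[43.5, 0, 0], [2, 50.5, -26.8], 5],
  [[43.5, 0, 0], [2, 50.5, -26.8], 5],
  [[43.5, 0, 0], [2, 50.5, -26.8], 5],
  [[43.5, 0, 0], [2, 50.5, -26.8], 5],
])

```text
clock: 1.6
tool_pos: [0.4642, -0.085, 0.2112]
orientation: [164.5, 89.9, -77.0]
force: [1.3, 1.0, -0.0]
opening: 0.0504
```

```bash
python3 go.py 517,-402,160,118
```

```text
t 1.6 p [464.2 -85.  211.2] jaw az 118.5 tilt 0.06 open 50.4 F [ 1.3  1.  -0. ] q [ 14.   2. -25.   0. -63. -75.]
517,-402,160,118 0 turn [ 0.5 -0.1 -0. ] shift cm [  5.15  10.5  -30.37]
517,-402,160,118 180 turn [-1.795e+02  0.000e+00 -1.000e-01] shift cm [  5.15  10.5  -30.37]
```

servo_tool([
  [[0.5, 0, 0], [2, 5, -14], 5.5],
  [[0.5, 0, 0], [3, 10.5, -30.4], 5.5],
  [[0.5, 0, 0], [3, 10.5, -30.4], 5.5],
  [[0.5, 0, 0], [3, 10.5, -30.4], 5.5],
  [[0.5, 0, 0], [3, 10.5, -30.4], 5.5],
])

```text
clock: 2.1
tool_pos: [0.5046, -0.3307, 0.1872]
orientation: [135.8, 90.0, -106.2]
force: [0.9, 1.9, 0.2]
opening: 0.0548
```

```bash
python3 go.py 517,-402,140,118
```

```text
t 2.1 p [ 504.6 -330.7  187.2] jaw az 118.0 tilt 0.05 open 54.8 F [0.9 1.9 0.2] q [-15.  15. -12.   0. -63. -47.]
517,-402,140,118 0 turn [ 0. -0. -0.] shift cm [ 4.73  2.25 -6.88]
517,-402,140,118 180 turn [-1.8e+02  1.0e-01 -1.0e-01] shift cm [ 4.73  2.25 -6.88]
```

servo_tool([
  [[0, 0, 0], [3, 2.2, -6.9], 5.5],
  [[0, 0, 0], [4.7, 2.2, -6.9], 5.5],
  [[0, 0, 0], [4.7, 2.2, -6.9], 5.5],
  [[0, 0, 0], [4.7, 2.2, -6.9], 5.5],
])

```text
clock: 2.5
tool_pos: [0.5166, -0.4023, 0.1386]
orientation: [54.2, 89.8, 172.1]
force: [0.1, -0.2, 0.6]
opening: 0.0554
```

```bash
python3 go.py 517,-402,22,118
python3 - <<'E'
from h import *
T=snap('top','t1'); S=snap('side','s1')
a=T['image'][150:260,400:520,::-1]; b=S['image'][250:400,300:460,::-1]
a=cv2.resize(a,(400,367),interpolation=cv2.INTER_CUBIC); b=cv2.resize(b,(391,367),interpolation=cv2.INTER_CUBIC)
cv2.imwrite('pics/m4.png',np.hstack([a,b]))
E
```

```text
t 2.5 p [ 516.6 -402.3  138.6] jaw az 117.9 tilt 0.19 open 55.4 F [ 0.1 -0.2  0.6] q [-21.  22.  -9.   0. -59. -41.]
517,-402,22,118 0 turn [-0.1  0.1 -0.2] shift cm [ 1.166e+01 -8.000e-02 -1.000e-02]
517,-402,22,118 180 turn [179.9  -0.2  -0.2] shift cm [ 1.166e+01 -8.000e-02 -1.000e-02]
```

View pics/m4.png

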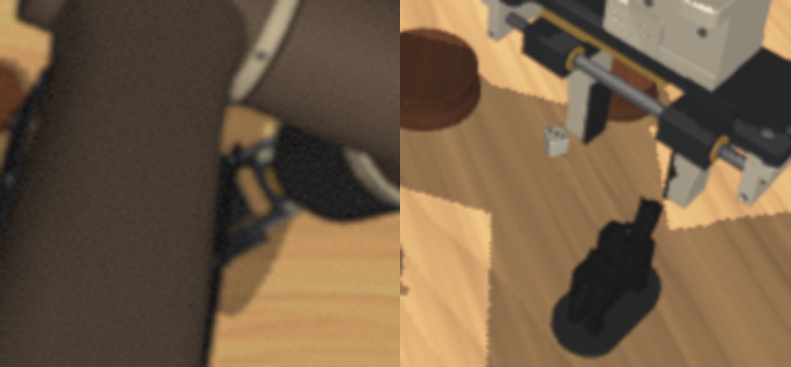

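servo_tool([
  [[0, 0, 0], [4, 0, 0], 5.5],
  [[0, 0, 0], [7, 0, 0], 5.5],
  [[0, 0, 0], [9, 0, 0], 5.5],
  [[0, 0, 0], [10.5, 0, 0], 5.5],
  [[0, 0, 0], [11.6, 0, 0], 5.5],
])

```text
clock: 3.1
tool_pos: [0.5187, -0.4011, 0.0254]
orientation: [-165.1, 89.9, -47.0]
force: [-0.0, -0.3, -0.4]
opening: 0.0554
```

servo_tool([
  [[0, 0, 0], [0, 0, 0], 4.5],
  [[0, 0, 0], [0, 0, 0], 3.5],
  [[0, 0, 0], [0, 0, 0], 3],
  [[0, 0, 0], [0, 0, 0], 2.5],
  [[0, 0, 0], [0, 0, 0], 2],
])

```text
clock: 3.6
tool_pos: [0.519, -0.4013, 0.0263]
orientation: [-157.9, 89.8, -39.8]
force: [-0.5, 2.0, 4.3]
opening: 0.0255
```

servo_tool([
  [[0, 0, 0], [0, 0, 0], 1.5],
  [[0, 0, 0], [0, 0, 0], 1.5],
  [[0, 0, 0], [0, 0, 0], 1.5],
  [[0, 0, 0], [0, 0, 0], 1.5],
  [[0, 0, 0], [0, 0, 0], 1.5],
])

```text
clock: 4.1
tool_pos: [0.519, -0.4013, 0.0263]
orientation: [-159.1, 89.8, -41.0]
force: [-0.2, -0.3, 1.6]
opening: 0.0258
```

```bash
python3 go.py 517,-402,165
```

```text
t 4.1 p [ 519.  -401.3   26.3] jaw az 118.1 tilt 0.2 open 25.8 F [-0.2 -0.3  1.6] q [-21.  29. -15.   0. -46. -41.]
517,-402,165 0 turn [0. 0. 0.] shift cm [-1.387e+01  1.900e-01 -1.000e-02]
```

servo_tool([
  [[0, 0, 0], [-2, 0, 0], 1.5],
  [[0, 0, 0], [-5, 0, 0], 1.5],
  [[0, 0, 0], [-9, 0, 0], 1.5],
  [[0, 0, 0], [-12, 0, 0], 1.5],
  [[0, 0, 0], [-14, 0, 0], 1.5],
])

```text
clock: 4.6
tool_pos: [0.5193, -0.4014, 0.169]
orientation: [-153.3, 89.6, -35.2]
force: [-0.2, 0.1, -1.6]
opening: 0.0261
```

```bash
python3 go.py 643,197,170,80.5
```

```text
t 4.6 p [ 519.3 -401.4  169. ] jaw az 118.1 tilt 0.36 open 26.1 F [-0.2  0.1 -1.6] q [-21.  21.  -7.   0. -62. -41.]
643,197,170,80.5 0 turn [37.6 -0.3  0.3] shift cm [ -0.26 -39.13  46.93]
643,197,170,80.5 180 turn [-142.4   -0.3   -0.3] shift cm [ -0.26 -39.13  46.93]
```

servo_tool([
  [[4, 0, 0], [-0.2, -2, 2.4], 1.5],
  [[10, 0, 0], [-0.2, -5, 6], 1.5],
  [[16, -0.2, 0.2], [-0.2, -8, 9.6], 1.5],
  [[22, -0.2, 0.2], [-0.2, -11, 13.2], 1.5],
  [[28, -0.2, 0.2], [-0.2, -14, 16.8], 1.5],
])

```text
clock: 5.1
tool_pos: [0.5635, -0.1855, 0.1703]
orientation: [-137.6, 89.9, -47.7]
force: [1.2, 0.3, -1.2]
opening: 0.0259
```

```bash
python3 go.py 643,197,170,80.5
```

```text
t 5.1 p [ 563.5 -185.5  170.3] jaw az 89.9 tilt 0.08 open 25.9 F [ 1.2  0.3 -1.2] q [  1.  15. -15.   0. -60. -91.]
643,197,170,80.5 0 turn [ 9.4 -0.1  0.1] shift cm [-0.   -7.86 38.27]
643,197,170,80.5 180 turn [-1.706e+02 -1.000e-01 -1.000e-01] shift cm [-0.   -7.86 38.27]
```

servo_tool([
  [[4, 0, 0], [0, -0.9, 4.2], 1.5],
  [[9.4, 0, 0], [0, -1.7, 8.4], 1.5],
  [[9.4, 0, 0], [0, -2.6, 12.6], 1.5],
  [[9.4, 0, 0], [0, -3.5, 17], 1.5],
  [[9.4, 0, 0], [0, -4.4, 21.4], 1.5],
])

```text
clock: 5.6
tool_pos: [0.6079, 0.0302, 0.1701]
orientation: [-124.7, 89.9, -44.3]
force: [1.0, -0.1, -1.1]
opening: 0.0254
```

```bash
python3 go.py 643,197,110,80.5
```

```text
t 5.6 p [607.9  30.2 170.1] jaw az 80.5 tilt 0.07 open 25.4 F [ 1.  -0.1 -1.1] q [  21.   17.  -13.    0.  -61. -121.]
643,197,110,80.5 0 turn [-0.  -0.   0.1] shift cm [ 6.   -0.69 17.03]
643,197,110,80.5 180 turn [1.8e+02 1.0e-01 1.0e-01] shift cm [ 6.   -0.69 17.03]
```

servo_tool([
  [[0, 0, 0], [0, -0.2, 4.2], 1.5],
  [[0, 0, 0], [0, -0.3, 8.4], 1.5],
  [[0, 0, 0], [0, -0.5, 12.5], 1.5],
  [[0, 0, 0], [0, -0.6, 15.5], 1.5],
  [[0, 0, 0], [0, -0.7, 17], 1.5],
])

```text
clock: 6.1
tool_pos: [0.643, 0.1994, 0.1693]
orientation: [-145.1, 89.9, -64.6]
force: [0.2, -0.6, -0.6]
opening: 0.0253
```

servo_tool([
  [[0, 0, 0], [2, 0, 0], 1.5],
  [[0, 0, 0], [5, 0, 0], 1.5],
  [[0, 0, 0], [7, 0, 0], 1.5],
  [[0, 0, 0], [8, 0, 0], 1.5],
  [[0, 0, 0], [8, 0, 0], 1.5],
])

```text
clock: 6.6
tool_pos: [0.6422, 0.1984, 0.0878]
orientation: [147.8, 89.8, -131.7]
force: [0.0, -0.6, -1.2]
opening: 0.0262
```

```bash
python3 go.py 643,197,58,80.5
python3 - <<'E'
from h import *
T=snap('top','t2'); S=snap('side','s2')
a=T['image'][110:220,200:320,::-1]; b=S['image'][100:220,260:390,::-1]
a=cv2.resize(a,(400,367),interpolation=cv2.INTER_CUBIC); b=cv2.resize(b,(398,367),interpolation=cv2.INTER_CUBIC)
cv2.imwrite('pics/m5.png',np.hstack([a,b]))
E
```

```text
t 6.6 p [642.2 198.4  87.8] jaw az 80.5 tilt 0.19 open 26.2 F [ 0.  -0.6 -1.2] q [  34.   27.   -9.    0.  -54. -133.]
643,197,58,80.5 0 turn [ 0.  -0.2 -0.1] shift cm [ 2.98 -0.1  -0.11]
643,197,58,80.5 180 turn [-180.     0.2   -0.3] shift cm [ 2.98 -0.1  -0.11]
```

View pics/m5.png

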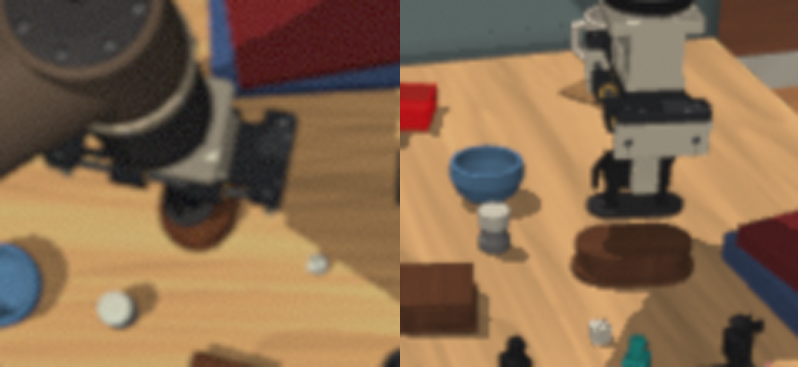

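servo_tool([
  [[0, -0.2, 0], [1, -0.1, -0.1], 1.5],
  [[0, -0.2, 0], [2, -0.1, -0.1], 1.5],
  [[0, -0.2, 0], [2.6, -0.1, -0.1], 1.5],
  [[0, -0.2, 0], [2.9, -0.1, -0.1], 1.5],
  [[0, -0.2, 0], [2.9, -0.1, -0.1], 1.5],
])

```text
clock: 7.2
tool_pos: [0.6442, 0.1978, 0.0605]
orientation: [-15.2, 89.9, 65.4]
force: [-0.5, 0.1, -0.8]
opening: 0.0259
```

servo_tool([
  [[0, 0, 0], [0.05, 0, 0], 1.5],
  [[0, 0, 0], [0.1, 0, 0], 1.5],
  [[0, 0, 0], [0.15, 0, 0], 1.5],
  [[0, 0, 0], [0.15, 0, 0], 1.5],
])

```text
clock: 7.6
tool_pos: [0.6442, 0.1979, 0.0591]
orientation: [-17.9, 89.9, 62.7]
force: [-0.0, 0.0, -1.0]
opening: 0.0259
```

```bash
python3 go.py 643,197,56,80.5
```

```text
t 7.6 p [644.2 197.9  59.1] jaw az 80.6 tilt 0.14 open 25.9 F [-0.  0. -1.] q [  34.   28.  -11.   -0.  -51. -133.]
643,197,56,80.5 0 turn [0.1 0.1 0. ] shift cm [ 0.31  0.11 -0.11]
643,197,56,80.5 180 turn [-1.799e+02 -1.000e-01  2.000e-01] shift cm [ 0.31  0.11 -0.11]
```

servo_tool([
  [[0, 0, 0], [0.1, 0.1, -0.1], 1.5],
  [[0, 0, 0], [0.2, 0.1, -0.1], 1.5],
  [[0, 0, 0], [0.25, 0.1, -0.1], 1.5],
  [[0, 0, 0], [0.25, 0.1, -0.1], 1.5],
])

```text
clock: 8.0
tool_pos: [0.643, 0.197, 0.0565]
orientation: [-15.8, 89.9, 64.8]
force: [0.7, 0.4, -0.9]
opening: 0.0254
```

servo_tool([
  [[0, 0, 0], [0.05, 0, 0], 1.5],
  [[0, 0, 0], [0.1, 0, 0], 1.5],
  [[0, 0, 0], [0.1, 0, 0], 1.5],
])

```text
clock: 8.3
tool_pos: [0.6431, 0.1971, 0.0563]
orientation: [-25.1, 89.9, 55.5]
force: [-3.2, -0.8, 4.9]
opening: 0.0259
```

```bash
python3 go.py 643,197,56,80.5
```

```text
t 8.3 p [643.1 197.1  56.3] jaw az 80.6 tilt 0.14 open 25.9 F [-3.2 -0.8  4.9] q [  34.   28.  -11.   -0.  -51. -133.]
643,197,56,80.5 0 turn [0.1 0.1 0.1] shift cm [ 0.03  0.01 -0.01]
643,197,56,80.5 180 turn [-1.799e+02 -1.000e-01  2.000e-01] shift cm [ 0.03  0.01 -0.01]
```

Contact at exactly the expected height (56.3). Open and lift.

servo_tool([
  [[0, 0, 0], [0, 0, 0], 3],
  [[0, 0, 0], [0, 0, 0], 4],
  [[0, 0, 0], [0, 0, 0], 5],
  [[0, 0, 0], [0, 0, 0], 5.5],
  [[0, 0, 0], [0, 0, 0], 5.5],
])

```text
clock: 8.8
tool_pos: [0.6431, 0.197, 0.0562]
orientation: [-24.0, 89.9, 56.6]
force: [-0.7, 0.2, 0.6]
opening: 0.0532
```

servo_tool([
  [[0, 0, 0], [-2, 0, 0], 5.5],
  [[0, 0, 0], [-5, 0, 0], 5.5],
  [[0, 0, 0], [-9, 0, 0], 5.5],
  [[0, 0, 0], [-12, 0, 0], 5.5],
  [[0, 0, 0], [-14, 0, 0], 5.5],
])

```text
clock: 9.3
tool_pos: [0.6437, 0.1971, 0.1991]
orientation: [-42.1, 89.7, 38.5]
force: [0.6, -0.4, -0.8]
opening: 0.0549
```

```bash
python3 go.py 480,-100,200,96 359,-318,180,96
```

```text
t 9.3 p [643.7 197.1 199.1] jaw az 80.6 tilt 0.31 open 54.9 F [ 0.6 -0.4 -0.8] q [  34.   21.   -2.   -0.  -67. -133.]
480,-100,200,96 0 turn [-15.4   0.2   0.2] shift cm [ -0.25  11.3  -31.98]
480,-100,200,96 180 turn [164.6   0.3  -0.3] shift cm [ -0.25  11.3  -31.98]
359,-318,180,96 0 turn [-15.4   0.2   0.2] shift cm [  1.62  19.68 -55.47]
359,-318,180,96 180 turn [164.6   0.3  -0.3] shift cm [  1.62  19.68 -55.47]
```

servo_tool([
  [[-6, 0, 0], [0, 19.7, -55.5], 6.5],
  [[-15.4, 0, 0], [0, 19.7, -55.5], 6.5],
  [[-15.4, 0.2, 0.2], [0, 19.7, -55.5], 6.5],
  [[-15.4, 0.2, 0.2], [0, 19.7, -55.5], 6.5],
  [[-15.4, 0.2, 0.2], [0, 19.7, -55.5], 6.5],
])

```text
clock: 9.8
tool_pos: [0.5209, -0.0236, 0.1963]
orientation: [-96.4, 89.9, -0.4]
force: [0.2, -1.5, -0.1]
opening: 0.0651
```

```bash
python3 go.py 357,-318,180,96
```

```text
t 9.8 p [520.9 -23.6 196.3] jaw az 96.0 tilt 0.06 open 65.1 F [ 0.2 -1.5 -0.1] q [  19.    7.  -21.    0.  -61. -103.]
357,-318,180,96 0 turn [ 0.  -0.   0.1] shift cm [  1.61  19.4  -27.55]
357,-318,180,96 180 turn [-1.8e+02 -1.0e-01 -0.0e+00] shift cm [  1.61  19.4  -27.55]
```

servo_tool([
  [[0, 0, 0], [1, 19.4, -27.5], 6.5],
  [[0, 0, 0], [1.6, 19.4, -27.5], 6.5],
  [[0, 0, 0], [1.6, 19.4, -27.5], 6.5],
  [[0, 0, 0], [1.6, 19.4, -27.5], 6.5],
  [[0, 0, 0], [1.6, 19.4, -27.5], 6.5],
])

```text
clock: 10.3
tool_pos: [0.399, -0.2415, 0.185]
orientation: [-100.4, 89.9, -4.3]
force: [1.5, -1.6, 0.2]
opening: 0.0652
```

```bash
python3 go.py 357,-318,120,96
```

```text
t 10.3 p [ 399.  -241.5  185. ] jaw az 96.1 tilt 0.13 open 65.2 F [ 1.5 -1.6  0.2] q [ -7.   2. -28.  -0. -59. -77.]
357,-318,120,96 0 turn [ 0.1 -0.   0.1] shift cm [ 6.49  5.   -7.17]
357,-318,120,96 180 turn [-179.9   -0.2   -0. ] shift cm [ 6.49  5.   -7.17]
```

servo_tool([
  [[0, 0, 0], [2, 4, -5.6], 6.5],
  [[0, 0, 0], [4, 5, -7.2], 6.5],
  [[0, 0, 0], [6, 5, -7.2], 6.5],
  [[0, 0, 0], [6.5, 5, -7.2], 6.5],
  [[0, 0, 0], [6.5, 5, -7.2], 6.5],
])

```text
clock: 10.8
tool_pos: [0.3568, -0.3182, 0.1196]
orientation: [-84.3, 90.0, 11.7]
force: [-0.2, -0.2, -0.2]
opening: 0.0651
```

```bash
python3 go.py 357,-318,18,96
```

```text
t 10.8 p [ 356.8 -318.2  119.6] jaw az 96.1 tilt 0.05 open 65.1 F [-0.2 -0.2 -0.2] q [-18.   8. -32.  -0. -50. -66.]
357,-318,18,96 0 turn [0.1 0.  0. ] shift cm [10.16 -0.02  0.02]
357,-318,18,96 180 turn [-1.799e+02 -1.000e-01  0.000e+00] shift cm [10.16 -0.02  0.02]
```

servo_tool([
  [[0, 0, 0], [3, 0, 0], 6.5],
  [[0, 0, 0], [6, 0, 0], 6.5],
  [[0, 0, 0], [8.5, 0, 0], 6.5],
  [[0, 0, 0], [9.7, 0, 0], 6.5],
  [[0, 0, 0], [10.2, 0, 0], 6.5],
])

```text
clock: 11.3
tool_pos: [0.3578, -0.3175, 0.0175]
orientation: [-83.4, 90.0, 12.7]
force: [-0.2, 0.5, -0.7]
opening: 0.0651
```

servo_tool([
  [[0, 0, 0], [0.2, 0, 0], 5.5],
  [[0, 0, 0], [0.2, 0, 0], 4.5],
  [[0, 0, 0], [0.2, 0, 0], 4],
  [[0, 0, 0], [0.2, 0, 0], 3.5],
  [[0, 0, 0], [0.2, 0, 0], 3],
])

```text
clock: 11.8
tool_pos: [0.3582, -0.3176, 0.0161]
orientation: [-105.3, 89.9, -9.1]
force: [0.1, 1.2, 4.2]
opening: 0.0342
```

servo_tool([
  [[0, 0, 0], [0, 0, 0], 2.5],
  [[0, 0, 0], [0, 0, 0], 2.5],
  [[0, 0, 0], [0, 0, 0], 2.5],
  [[0, 0, 0], [0, 0, 0], 2.5],
])

```text
clock: 12.2
tool_pos: [0.3581, -0.3176, 0.0161]
orientation: [-105.6, 89.9, -9.4]
force: [-0.1, 0.8, 1.3]
opening: 0.0339
```

```bash
python3 go.py 456,-170,165
```

```text
t 12.2 p [ 358.1 -317.6   16.1] jaw az 96.2 tilt 0.08 open 33.9 F [-0.1  0.8  1.3] q [-18.  17. -38.  -0. -35. -66.]
456,-170,165 0 turn [0. 0. 0.] shift cm [-14.88 -11.34  13.62]
```

servo_tool([
  [[0, 0, 0], [-2, 0, 0], 2.5],
  [[0, 0, 0], [-5, 0, 0], 2.5],
  [[0, 0, 0], [-8, 0, 0], 2.5],
  [[0, 0, 0], [-10, 0, 0], 2.5],
  [[0, 0, 0], [-11, 0, 0], 2.5],
])

```text
clock: 12.7
tool_pos: [0.3586, -0.3179, 0.1279]
orientation: [-113.0, 89.8, -16.8]
force: [0.2, -0.6, -1.5]
opening: 0.034
```

servo_tool([
  [[0, 0, 0], [0, -2, 2.4], 2.5],
  [[0, 0, 0], [0, -5, 6], 2.5],
  [[0, 0, 0], [0, -8, 9.6], 2.5],
  [[0, 0, 0], [0, -10.5, 12.6], 2.5],
  [[0, 0, 0], [0, -11.3, 13.6], 2.5],
])

```text
clock: 13.2
tool_pos: [0.4578, -0.1681, 0.1274]
orientation: [-112.7, 89.8, -16.4]
force: [0.0, -0.4, -1.3]
opening: 0.0345
```

```bash
python3 go.py 455.2,-169.8,49,96
```

```text
t 13.2 p [ 457.8 -168.1  127.4] jaw az 96.3 tilt 0.22 open 34.5 F [ 0.  -0.4 -1.3] q [  3.   8. -31.   0. -51. -87.]
455.2,-169.8,49,96 0 turn [ 0.3 -0.1  0.2] shift cm [ 7.84  0.3  -0.13]
455.2,-169.8,49,96 180 turn [-1.797e+02 -3.000e-01 -1.000e-01] shift cm [ 7.84  0.3  -0.13]
```

servo_tool([
  [[0.2, 0, 0.2], [2.5, 0.2, -0.1], 2.5],
  [[0.2, 0, 0.2], [5, 0.3, -0.1], 2.5],
  [[0.2, 0, 0.2], [7, 0.3, -0.1], 2.5],
  [[0.2, 0, 0.2], [7.7, 0.3, -0.1], 2.5],
  [[0.2, 0, 0.2], [7.7, 0.3, -0.1], 2.5],
])

```text
clock: 13.7
tool_pos: [0.4541, -0.1697, 0.0492]
orientation: [111.6, 89.8, -152.3]
force: [-0.3, 0.0, -0.7]
opening: 0.0344
```

```bash
python3 go.py 455.2,-169.8,46,96
```

```text
t 13.7 p [ 454.1 -169.7   49.2] jaw az 96.1 tilt 0.19 open 34.4 F [-0.3  0.  -0.7] q [  3.  14. -36.   0. -40. -87.]
455.2,-169.8,46,96 0 turn [ 0.1 -0.1 -0.2] shift cm [ 0.32 -0.11 -0.02]
455.2,-169.8,46,96 180 turn [-1.799e+02  3.000e-01 -1.000e-01] shift cm [ 0.32 -0.11 -0.02]
```

servo_tool([
  [[0, 0, -0.2], [0.1, -0.1, 0], 2.5],
  [[0, 0, -0.2], [0.2, -0.1, 0], 2.5],
  [[0, 0, -0.2], [0.25, -0.1, 0], 2.5],
  [[0, 0, -0.2], [0.25, -0.1, 0], 2.5],
])

```text
clock: 14.1
tool_pos: [0.4554, -0.1696, 0.0472]
orientation: [-131.9, 89.9, -35.8]
force: [-0.4, -0.2, -2.4]
opening: 0.0341
```

servo_tool([
  [[0, 0, 0], [0.05, 0, 0], 2.5],
  [[0, 0, 0], [0.1, 0, 0], 2.5],
  [[0, 0, 0], [0.1, 0, 0], 2.5],
])

```text
clock: 14.4
tool_pos: [0.4554, -0.1696, 0.0463]
orientation: [-128.2, 89.9, -32.1]
force: [0.5, 0.7, -1.9]
opening: 0.0341
```

```bash
python3 go.py 455.2,-169.8,46,96
```

```text
t 14.4 p [ 455.4 -169.6   46.3] jaw az 96.1 tilt 0.12 open 34.1 F [ 0.5  0.7 -1.9] q [  3.  14. -36.   0. -39. -87.]
455.2,-169.8,46,96 0 turn [ 0.1 -0.1  0.1] shift cm [ 0.03  0.02 -0.02]
455.2,-169.8,46,96 180 turn [-1.799e+02 -1.000e-01 -1.000e-01] shift cm [ 0.03  0.02 -0.02]
```

servo_tool([
  [[0, 0, 0], [0.05, 0, 0], 2.5],
  [[0, 0, 0], [0.08, 0, 0], 2.5],
  [[0, 0, 0], [0.08, 0, 0], 2.5],
])

```text
clock: 14.7
tool_pos: [0.4555, -0.1697, 0.0461]
orientation: [-128.9, 89.9, -32.8]
force: [-2.4, 1.6, 7.3]
opening: 0.034
```

servo_tool([
  [[0, 0, 0], [0, 0, 0], 4],
  [[0, 0, 0], [0, 0, 0], 5],
  [[0, 0, 0], [0, 0, 0], 6],
  [[0, 0, 0], [0, 0, 0], 6.5],
  [[0, 0, 0], [0, 0, 0], 6.5],
])

```text
clock: 15.2
tool_pos: [0.4554, -0.1697, 0.046]
orientation: [-132.1, 89.9, -36.0]
force: [0.2, -0.0, -0.6]
opening: 0.0638
```

servo_tool([
  [[0, 0, 0], [-2, 0, 0], 6.5],
  [[0, 0, 0], [-5, 0, 0], 6.5],
  [[0, 0, 0], [-9, 0, 0], 6.5],
  [[0, 0, 0], [-11, 0, 0], 6.5],
  [[0, 0, 0], [-12, 0, 0], 6.5],
])

```text
clock: 15.7
tool_pos: [0.4562, -0.1696, 0.1681]
orientation: [-110.7, 89.7, -14.6]
force: [1.2, 0.7, -0.5]
opening: 0.0649
```

```bash
python3 go.py 478,7.5,170,-6
```

```text
t 15.7 p [ 456.2 -169.6  168.1] jaw az 96.1 tilt 0.31 open 64.9 F [ 1.2  0.7 -0.5] q [  3.   5. -28.   0. -57. -87.]
478,7.5,170,-6 0 turn [102.1   0.2   0.3] shift cm [-0.2  -4.06 17.37]
478,7.5,170,-6 180 turn [-77.9  -0.3   0.2] shift cm [-0.2  -4.06 17.37]
```

servo_tool([
  [[-8.5, 0, 0], [0, -1, 4], 4.5],
  [[-17, 0, 0], [0, -2, 8], 4.5],
  [[-25.5, 0, 0], [0, -3, 12], 4.5],
  [[-34, 0, 0], [0, -4, 16], 4.5],
  [[-42, 0, 0], [0, -4, 17.4], 4.5],
])

```text
clock: 16.2
tool_pos: [0.4776, 0.0105, 0.1671]
orientation: [-156.8, 89.7, -18.2]
force: [-0.2, -0.5, -0.5]
opening: 0.045
```

```bash
python3 go.py 478,7.5,120,-6
```

```text
t 16.2 p [477.6  10.5 167.1] jaw az 138.6 tilt 0.27 open 45.0 F [-0.2 -0.5 -0.5] q [ 25.   5. -29.   0. -57. -67.]
478,7.5,120,-6 0 turn [144.6   0.    0.4] shift cm [ 4.71  0.2  -0.2 ]
478,7.5,120,-6 180 turn [-35.4  -0.3   0. ] shift cm [ 4.71  0.2  -0.2 ]
```

servo_tool([
  [[-8, 0, 0], [1, 0.2, -0.2], 4.5],
  [[-16, 0, 0], [2, 0.2, -0.2], 4.5],
  [[-24, 0, 0], [3, 0.2, -0.2], 4.5],
  [[-32, 0, 0], [4, 0.2, -0.2], 4.5],
  [[-35.4, 0, 0], [4.7, 0.2, -0.2], 4.5],
])

```text
clock: 16.7
tool_pos: [0.477, 0.0073, 0.1184]
orientation: [139.9, 89.8, -45.8]
force: [-0.4, -0.3, 0.7]
opening: 0.0449
```

```bash
python3 go.py 478,7.5,21,-6
python3 - <<'E'
from h import *
S=snap('side','s3'); T=snap('top','t3')
crop('s3',240,150,390,250,5,'m6')
E
```

```text
t 16.7 p [477.    7.3 118.4] jaw az 174.3 tilt 0.17 open 44.9 F [-0.4 -0.3  0.7] q [ 25.   8. -32.   0. -50. -31.]
478,7.5,21,-6 0 turn [-179.7    0.2   -0.2] shift cm [ 9.74 -0.05 -0.07]
478,7.5,21,-6 180 turn [ 0.3 -0.1 -0.1] shift cm [ 9.74 -0.05 -0.07]
```

View pics/m6.png

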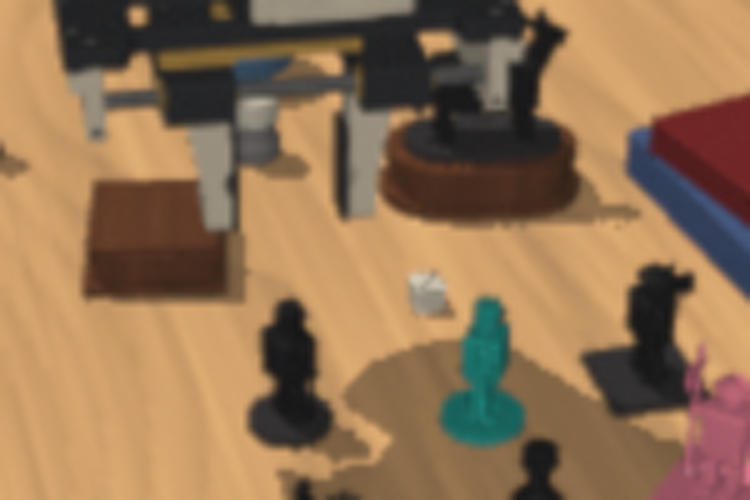

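servo_tool([
  [[0, 0, 0], [3, 0, 0], 4.5],
  [[0, 0, 0], [6, 0, 0], 4.5],
  [[0, 0, 0], [8.3, 0, 0], 4.5],
  [[0, 0, 0], [9.3, 0, 0], 4.5],
  [[0, 0, 0], [9.7, 0, 0], 4.5],
])

```text
clock: 17.3
tool_pos: [0.4763, 0.0066, 0.0204]
orientation: [82.0, 89.8, -104.0]
force: [-0.5, -0.0, 0.4]
opening: 0.0451
```

servo_tool([
  [[0, 0, 0], [0.1, 0, 0], 3.5],
  [[0, 0, 0], [0.1, 0, 0], 3],
  [[0, 0, 0], [0.1, 0, 0], 2.5],
  [[0, 0, 0], [0.1, 0, 0], 2],
  [[0, 0, 0], [0.1, 0, 0], 1.5],
])

```text
clock: 17.8
tool_pos: [0.477, 0.0069, 0.0203]
orientation: [111.2, 89.8, -74.8]
force: [-0.3, 0.6, 5.4]
opening: 0.0245
```

servo_tool([
  [[0, 0, 0], [0, 0, 0], 1],
  [[0, 0, 0], [0, 0, 0], 1],
  [[0, 0, 0], [0, 0, 0], 1],
  [[0, 0, 0], [0, 0, 0], 1],
])

```text
clock: 18.2
tool_pos: [0.4769, 0.0069, 0.0203]
orientation: [108.9, 89.8, -77.1]
force: [-1.4, 0.0, 3.0]
opening: 0.0249
```

```bash
python3 go.py 610,-219,165
```

```text
t 18.2 p [476.9   6.9  20.3] jaw az 174.0 tilt 0.18 open 24.9 F [-1.4  0.   3. ] q [ 25.  16. -39.   0. -35. -31.]
610,-219,165 0 turn [0. 0. 0.] shift cm [-14.39  21.1  -15.62]
```

Run:
```python
from h import *
S=snap('side','s4')
im=S['image'][190:245,270:330,::-1].astype(float); im=np.clip((im-5)/120,0,1)*255
cv2.imwrite('pics/m7.png',cv2.resize(im.astype(np.uint8),None,fx=10,fy=10,interpolation=cv2.INTER_CUBIC))
```

```text
(no output)
```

View pics/m7.png

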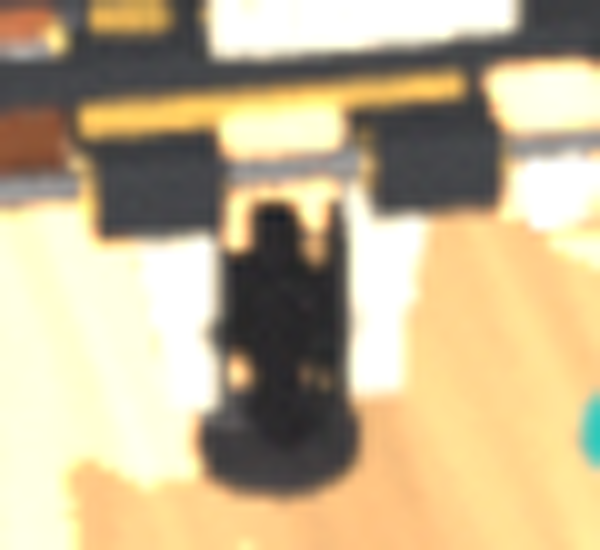

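servo_tool([
  [[0, 0, 0], [0, 0, 0], 3],
  [[0, 0, 0], [0, 0, 0], 4],
  [[0, 0, 0], [0, 0, 0], 4.5],
  [[0, 0, 0], [0, 0, 0], 4.8],
  [[0, 0, 0], [0, 0, 0], 4.8],
])

```text
clock: 18.75
tool_pos: [0.4769, 0.0068, 0.0202]
orientation: [106.7, 89.8, -79.4]
force: [-0.6, 0.5, -0.3]
opening: 0.0475
```

servo_tool([
  [[0, 0, 0], [-2, 0, 0], 4.8],
  [[0, 0, 0], [-5, 0, 0], 4.8],
  [[0, 0, 0], [-8, 0, 0], 4.8],
  [[8, 0, 0], [-9, 0, 0], 4.8],
  [[16, 0, 0], [-9, 0, 0], 4.8],
])

```text
clock: 19.25
tool_pos: [0.4781, 0.0075, 0.1123]
orientation: [-177.7, 89.7, -20.1]
force: [-0.4, 0.1, -0.1]
opening: 0.0482
```

servo_tool([
  [[8, 0, 0], [0, 0, 0], 4.8],
  [[16, 0, 0], [0, 0, 0], 4.8],
  [[24, 0, 0], [0, 0, 0], 4.8],
  [[32, 0, 0], [0, 0, 0], 4.8],
  [[40, 0, 0], [0, 0, 0], 4.8],
])

```text
clock: 19.75
tool_pos: [0.4779, 0.0076, 0.1123]
orientation: [-137.0, 89.7, -19.6]
force: [0.2, -0.1, 0.6]
opening: 0.0479
```

```bash
python3 - <<'E'
from h import *
S=snap('side','s5'); crop('s5',268,190,328,245,10,'x')
E
python3 go.py 478,7,110,84
```

```text
t 19.8 p [477.9   7.5 112.3] jaw az 116.8 tilt 0.26 open 48.0 F [-1.2 -0.6  0.5] q [ 25.   8. -33.   0. -49. -88.]
478,7,110,84 0 turn [32.8 -0.1  0.2] shift cm [ 0.23  0.01 -0.05]
478,7,110,84 180 turn [-147.2   -0.3   -0.2] shift cm [ 0.23  0.01 -0.05]
```

servo_tool([
  [[8, 0, 0], [0, 0, 0], 4.8],
  [[16, 0, 0], [0, 0, 0], 4.8],
  [[24, 0, 0], [0.1, 0, 0], 4.8],
  [[32.5, 0, 0], [0.2, 0, 0], 4.8],
  [[32.8, 0, 0.2], [0.2, 0, 0], 4.8],
])

```text
clock: 20.3
tool_pos: [0.4776, 0.0075, 0.1101]
orientation: [-163.9, 89.9, -79.9]
force: [0.1, 0.8, 0.3]
opening: 0.0482
```

servo_tool([
  [[0, 0, 0], [3, 0, 0], 4.8],
  [[0, 0, 0], [6, 0, 0], 4.8],
  [[0, 0, 0], [8, 0, 0], 4.8],
  [[0, 0, 0], [8.7, 0, 0], 4.8],
  [[0, 0, 0], [8.9, 0, 0], 4.8],
])

```text
clock: 20.8
tool_pos: [0.4774, 0.0071, 0.0206]
orientation: [166.4, 89.8, -109.4]
force: [-0.2, -0.2, -0.1]
opening: 0.0477
```

servo_tool([
  [[0, 0, 0], [0.1, 0, 0], 3.5],
  [[0, 0, 0], [0.1, 0, 0], 3],
  [[0, 0, 0], [0.1, 0, 0], 2.5],
  [[0, 0, 0], [0.1, 0, 0], 2],
  [[0, 0, 0], [0.1, 0, 0], 1.5],
])

```text
clock: 21.3
tool_pos: [0.478, 0.0074, 0.0204]
orientation: [-164.7, 89.9, -80.4]
force: [-1.1, 0.5, 5.6]
opening: 0.0285
```

servo_tool([
  [[0, 0, 0], [0, 0, 0], 1],
  [[0, 0, 0], [0, 0, 0], 1],
  [[0, 0, 0], [0, 0, 0], 1],
  [[0, 0, 0], [0, 0, 0], 1],
])

```text
clock: 21.7
tool_pos: [0.478, 0.0073, 0.0204]
orientation: [-167.5, 89.9, -83.2]
force: [0.1, -0.2, 1.8]
opening: 0.0285
```

```bash
python3 go.py 610,-219,165
```

```text
t 21.7 p [478.    7.3  20.4] jaw az 84.3 tilt 0.15 open 28.5 F [ 0.1 -0.2  1.8] q [  25.   16.  -38.    0.  -35. -121.]
610,-219,165 0 turn [0. 0. 0.] shift cm [-14.4  -15.4  -21.24]
```

servo_tool([
  [[0, 0, 0], [0, 0, 0], 3.5],
  [[0, 0, 0], [0, 0, 0], 4.2],
  [[0, 0, 0], [0, 0, 0], 4.8],
  [[0, 0, 0], [0, 0, 0], 4.8],
])

```text
clock: 22.1
tool_pos: [0.4779, 0.0073, 0.0203]
orientation: [-171.8, 89.9, -87.5]
force: [0.2, 0.8, 0.9]
opening: 0.0468
```

servo_tool([
  [[0, 0, 0], [-2, 0, 0], 4.8],
  [[0, 0, 0], [-5, 0, 0], 4.8],
  [[0, 0, 0], [-8, 0, 0], 4.8],
  [[-8, 0, 0], [-9, 0, 0], 4.8],
  [[-16, 0, 0], [-9, 0, 0], 4.8],
])

```text
clock: 22.6
tool_pos: [0.4791, 0.0079, 0.1123]
orientation: [-118.8, 89.8, -18.2]
force: [-0.5, 0.3, -0.6]
opening: 0.0477
```

servo_tool([
  [[-8, 0, 0], [0, 0, 0], 4.8],
  [[-16, 0, 0], [0, 0, 0], 4.8],
  [[-24, 0, 0], [0, 0, 0], 4.8],
  [[-32, 0, 0], [0, 0, 0], 4.8],
  [[-40, 0, 0], [0, 0, 0], 4.8],
])

```text
clock: 23.1
tool_pos: [0.479, 0.0079, 0.1123]
orientation: [-159.1, 89.8, -18.2]
force: [-0.3, -1.0, 0.2]
opening: 0.0481
```

```bash
python3 go.py 478,7,110,159
python3 - <<'E'
from fit import *
S=snap('side','s6')
a,b=[load(t)['image'][195:240,276:322,::-1].astype(float) for t in('s5','s6')]
f=lambda im:cv2.resize((np.clip((im-10)/90,0,1)*255).astype(np.uint8),(400,390),interpolation=cv2.INTER_CUBIC)
cv2.imwrite('pics/m8.png',np.hstack([f(a),f(b)]))
E
```

```text
t 23.1 p [479.    7.9 112.3] jaw az 140.9 tilt 0.22 open 48.1 F [-0.3 -1.   0.2] q [ 25.   8. -33.   0. -49. -64.]
478,7,110,159 0 turn [-18.1  -0.2   0. ] shift cm [0.23 0.13 0.02]
478,7,110,159 180 turn [1.619e+02 1.000e-01 3.000e-01] shift cm [0.23 0.13 0.02]
```

View pics/m8.png

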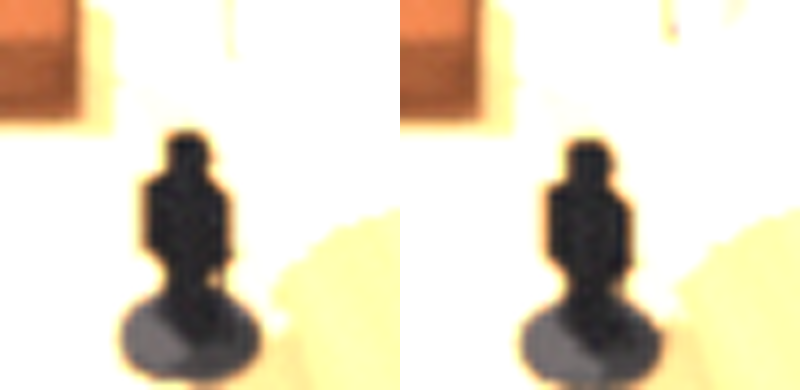

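servo_tool([
  [[-8, 0, 0], [0.1, 0.1, 0], 4.8],
  [[-16, 0, 0], [0.2, 0.1, 0], 4.8],
  [[-20, 0, 0], [0.2, 0.1, 0], 4.8],
  [[-20, -0.2, 0], [0.2, 0.1, 0], 4.8],
])

```text
clock: 23.55
tool_pos: [0.4782, 0.0071, 0.1102]
orientation: [-109.3, 90.0, 52.0]
force: [0.6, -0.6, -0.7]
opening: 0.0479
```

servo_tool([
  [[0, 0, 0], [3, 0, 0], 4.8],
  [[0, 0, 0], [6, 0, 0], 4.8],
  [[0, 0, 0], [8, 0, 0], 4.8],
  [[0, 0, 0], [8.7, 0, 0], 4.8],
  [[0, 0, 0], [8.9, 0, 0], 4.8],
])

```text
clock: 24.05
tool_pos: [0.4779, 0.007, 0.0207]
orientation: [32.8, 89.9, -166.0]
force: [1.1, -0.1, 0.6]
opening: 0.0477
```

servo_tool([
  [[0, 0, 0], [0.1, 0, 0], 3.5],
  [[0, 0, 0], [0.1, 0, 0], 3],
  [[0, 0, 0], [0.1, 0, 0], 2.5],
  [[0, 0, 0], [0.1, 0, 0], 2],
  [[0, 0, 0], [0.1, 0, 0], 1.5],
])

```text
clock: 24.55
tool_pos: [0.4784, 0.0072, 0.0204]
orientation: [-86.6, 90.0, 74.6]
force: [-1.3, 0.6, 6.4]
opening: 0.0266
```

servo_tool([
  [[0, 0, 0], [0, 0, 0], 1],
  [[0, 0, 0], [0, 0, 0], 1],
  [[0, 0, 0], [0, 0, 0], 1],
  [[0, 0, 0], [0, 0, 0], 1],
])

```text
clock: 24.95
tool_pos: [0.4785, 0.0072, 0.0205]
orientation: [-120.7, 90.0, 40.5]
force: [0.3, 0.2, 2.5]
opening: 0.0266
```

```bash
python3 go.py 610,-219,165
```

```text
t 24.95 p [478.5   7.2  20.5] jaw az 161.2 tilt 0.02 open 26.6 F [0.3 0.2 2.5] q [ 24.  16. -38.  -0. -35. -43.]
610,-219,165 0 turn [0. 0. 0.] shift cm [-14.45  17.17 -19.74]
```

servo_tool([
  [[0, 0, 0], [0, 0, 0], 3.5],
  [[0, 0, 0], [0, 0, 0], 4.2],
  [[0, 0, 0], [0, 0, 0], 4.8],
  [[0, 0, 0], [0, 0, 0], 4.8],
])

```text
clock: 25.35
tool_pos: [0.4784, 0.0072, 0.0204]
orientation: [-73.5, 90.0, 87.7]
force: [-0.2, 0.2, -0.2]
opening: 0.0472
```

servo_tool([
  [[0, 0, 0], [-3, 0, 0], 4.8],
  [[0, 0, 0], [-6, 0, 0], 4.8],
  [[-8, 0, 0], [-9, 0, 0], 4.8],
  [[-16, 0, 0], [-9, 0, 0], 4.8],
  [[-24, 0, 0], [-9, 0, 0], 4.8],
])

```text
clock: 25.85
tool_pos: [0.479, 0.0074, 0.1116]
orientation: [-158.2, 89.8, 27.3]
force: [-1.1, 0.4, -0.4]
opening: 0.0479
```

servo_tool([
  [[0, 0, 0], [3, 0, 0], 4.8],
  [[0, 0, 0], [6, 0, 0], 4.8],
  [[0, 0, 0], [8, 0, 0], 4.8],
  [[0, 0, 0], [8.7, 0, 0], 4.8],
  [[0, 0, 0], [8.9, 0, 0], 4.8],
])

```text
clock: 26.35
tool_pos: [0.4788, 0.0074, 0.022]
orientation: [-156.7, 89.9, 28.8]
force: [0.3, 0.5, -1.1]
opening: 0.0479
```

servo_tool([
  [[0, 0, 0], [0.1, 0, 0], 3.5],
  [[0, 0, 0], [0.1, 0, 0], 3],
  [[0, 0, 0], [0.1, 0, 0], 2.5],
  [[0, 0, 0], [0.1, 0, 0], 2],
  [[0, 0, 0], [0.1, 0, 0], 1.5],
])

```text
clock: 26.85
tool_pos: [0.4791, 0.0075, 0.0216]
orientation: [-160.9, 89.9, 24.6]
force: [-0.4, -0.1, 3.6]
opening: 0.0197
```

servo_tool([
  [[0, 0, 0], [0, 0, 0], 1],
  [[0, 0, 0], [0, 0, 0], 1],
  [[0, 0, 0], [0, 0, 0], 1],
  [[0, 0, 0], [0, 0, 0], 1],
])

```text
clock: 27.25
tool_pos: [0.4791, 0.0075, 0.0215]
orientation: [-161.1, 89.9, 24.5]
force: [-0.2, -0.0, 1.3]
opening: 0.02
```

```bash
python3 go.py 610,-219,165
```

```text
t 27.25 p [479.1   7.5  21.5] jaw az -174.5 tilt 0.11 open 20.0 F [-0.2 -0.   1.3] q [ 24.  16. -38.   0. -36. -19.]
610,-219,165 0 turn [0. 0. 0.] shift cm [-14.34  23.8  -10.87]
```

servo_tool([
  [[0, 0, 0], [-2, 0, 0], 1],
  [[0, 0, 0], [-5, 0, 0], 1],
  [[0, 0, 0], [-8, 0, 0], 1],
  [[0, 0, 0], [-11, 0, 0], 1],
  [[0, 0, 0], [-13, 0, 0], 1],
])

```text
clock: 27.75
tool_pos: [0.4794, 0.0075, 0.1536]
orientation: [-165.2, 89.8, 20.4]
force: [1.0, -0.0, -0.6]
opening: 0.0198
```

servo_tool([
  [[0, 0, 0], [0, 2.5, -1.1], 1],
  [[0, 0, 0], [0, 6, -2.8], 1],
  [[0, 0, 0], [0, 10, -4.6], 1],
  [[0, 0, 0], [0, 14, -6.4], 1],
  [[0, 0, 0], [0, 18, -8.2], 1],
])

```text
clock: 28.25
tool_pos: [0.579, -0.1653, 0.1535]
orientation: [-162.3, 89.8, 23.2]
force: [0.9, 0.9, -0.2]
opening: 0.0203
```

```bash
python3 go.py 611,-219,110
```

```text
t 28.25 p [ 579.  -165.3  153.5] jaw az -174.4 tilt 0.22 open 20.3 F [ 0.9  0.9 -0.2] q [  3.  17. -15.  -0. -58.   3.]
611,-219,110 0 turn [0. 0. 0.] shift cm [ 4.36  5.66 -2.65]
```

servo_tool([
  [[0, 0, 0], [1, 3, -1.5], 1],
  [[0, 0, 0], [3, 5, -2.3], 1],
  [[0, 0, 0], [4.4, 5.6, -2.6], 1],
  [[0, 0, 0], [4.4, 5.6, -2.6], 1],
  [[0, 0, 0], [4.4, 5.6, -2.6], 1],
])

```text
clock: 28.75
tool_pos: [0.6099, -0.2179, 0.1094]
orientation: [-151.0, 89.8, 34.5]
force: [-0.2, 0.4, 0.3]
opening: 0.02
```

```bash
python3 go.py 611,-219,56
python3 - <<'E'
from fit import *
from plant import ctrl
S=snap('side','s7'); p=ctrl.get_obs()['tool_pos']; z0=p[2]-.0215
# base-only search against base lower outline: score ellipse outline gradient
g=cv2.GaussianBlur(S['image'][:,:,0].astype(np.float32),(0,0),.7)
def samp(r,x,y,dz=0):
    c=circ(r,120); q=proj(S,np.c_[c+[x,y],np.full(120,z0+dz)]); lo=q[:,1]>np.median(q[:,1])
    q=q[lo].astype(np.float32); return cv2.remap(g,q[None,:,0].copy(),q[None,:,1].copy(),1)[0]
best=max(((np.median(samp(.0235,p[0]+i*.001,p[1]+j*.001)-samp(.0185,p[0]+i*.001,p[1]+j*.001)).item(),i,j) for i in range(-8,9) for j in range(-8,9)))
sc=sorted([(np.mean(samp(.0235,p[0]+i*.0005,p[1]+j*.0005)-samp(.0185,p[0]+i*.0005,p[1]+j*.0005)).item(),i/2,j/2) for i in range(-16,17) for j in range(-16,17)])[-12:]
print(best,sc)
crop('s7',325,190,455,300,6,'m9')
E
```

```text
t 28.75 p [ 609.9 -217.9  109.4] jaw az -174.4 tilt 0.16 open 20.0 F [-0.2  0.4  0.3] q [ -2.  23. -11.  -0. -55.   8.]
611,-219,56 0 turn [0. 0. 0.] shift cm [ 5.34  0.13 -0.08]
(107.9508056640625, 0, -4) [(111.64168548583984, 0.5, -4.0), (111.8109130859375, -0.5, -4.5), (112.06903839111328, 0.5, -3.0), (112.24011993408203, -1.0, -3.5), (112.3603515625, 0.5, -3.5), (112.51593780517578, -0.5, -3.0), (112.61210632324219, -1.0, -4.0), (113.04843139648438, 0.0, -3.0), (113.5195083618164, 0.0, -4.0), (113.89315032958984, -0.5, -4.0), (114.04849243164062, -0.5, -3.5), (114.08372497558594, 0.0, -3.5)]
```

View pics/m9.png

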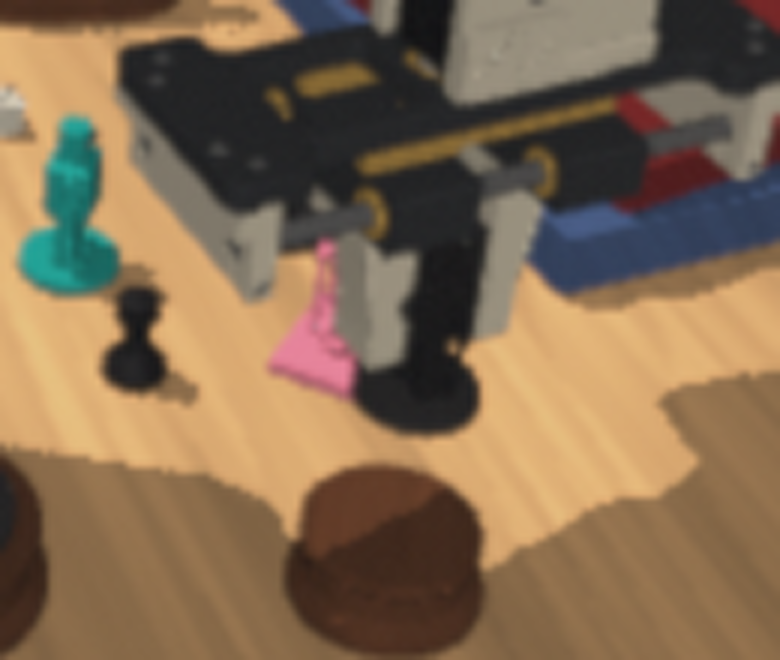

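servo_tool([
  [[0, 0, 0], [2, -0.1, -0.1], 1],
  [[0, 0, 0], [4, -0.1, -0.1], 1],
  [[0, 0, 0], [5, -0.1, -0.1], 1],
  [[0, 0, 0], [5.4, -0.1, -0.1], 1],
  [[0, 0, 0], [5.4, -0.1, -0.1], 1],
])

```text
clock: 29.3
tool_pos: [0.6117, -0.2161, 0.0567]
orientation: [-170.1, 89.8, 15.6]
force: [1.2, 1.2, -0.5]
opening: 0.0198
```

```bash
python3 go.py 611,-216.5,51.5
```

```text
t 29.3 p [ 611.7 -216.1   56.7] jaw az -174.3 tilt 0.24 open 19.8 F [ 1.2  1.2 -0.5] q [ -2.  26. -14.  -0. -49.   8.]
611,-216.5,51.5 0 turn [0. 0. 0.] shift cm [0.52 0.03 0.08]
```

servo_tool([
  [[0, 0, 0], [0.2, 0, 0.05], 1],
  [[0, 0, 0], [0.4, 0, 0.05], 1],
  [[0, 0, 0], [0.45, 0, 0.05], 1],
  [[0, 0, 0], [0.5, 0, 0.05], 1],
  [[0, 0, 0], [0.5, 0, 0.05], 1],
])

```text
clock: 29.8
tool_pos: [0.6113, -0.2162, 0.0518]
orientation: [-169.9, 89.7, 15.8]
force: [0.7, -0.7, 0.0]
opening: 0.0201
```

servo_tool([
  [[0, 0, 0], [0.04, 0, 0], 1],
  [[0, 0, 0], [0.06, 0, 0], 1],
  [[0, 0, 0], [0.06, 0, 0], 1],
])

```text
clock: 30.1
tool_pos: [0.6114, -0.2163, 0.0516]
orientation: [-172.8, 89.7, 12.9]
force: [-0.9, 0.6, 4.0]
opening: 0.0198
```

```bash
python3 go.py 611,-216.5,51.5
```

```text
t 30.1 p [ 611.4 -216.3   51.6] jaw az -174.3 tilt 0.26 open 19.8 F [-0.9  0.6  4. ] q [ -2.  27. -15.  -0. -48.   8.]
611,-216.5,51.5 0 turn [0. 0. 0.] shift cm [0.01 0.02 0.04]
```

servo_tool([
  [[0, 0, 0], [0, 0, 0], 3],
  [[0, 0, 0], [0, 0, 0], 4],
  [[0, 0, 0], [0, 0, 0], 4.5],
  [[0, 0, 0], [0, 0, 0], 4.8],
  [[0, 0, 0], [0, 0, 0], 4.8],
])

```text
clock: 30.6
tool_pos: [0.6114, -0.2163, 0.0515]
orientation: [-172.3, 89.7, 13.3]
force: [0.2, -0.5, -1.0]
opening: 0.0472
```

servo_tool([
  [[0, 0, 0], [-2, 0, 0], 4.8],
  [[0, 0, 0], [-5, 0, 0], 4.8],
  [[0, 0, 0], [-9, 0, 0], 4.8],
  [[0, 0, 0], [-12, 0, 0], 4.8],
  [[0, 0, 0], [-13, 0, 0], 4.8],
])

```text
clock: 31.1
tool_pos: [0.6125, -0.2168, 0.1857]
orientation: [173.5, 89.4, -0.8]
force: [0.6, 0.4, 0.2]
opening: 0.0484
```

```bash
python3 go.py 657,-6.2,170,177
```

```text
t 31.1 p [ 612.5 -216.8  185.7] jaw az -174.3 tilt 0.58 open 48.4 F [0.6 0.4 0.2] q [ -2.  19.  -6.  -0. -64.   8.]
657,-6.2,170,177 0 turn [ 8.7 -0.6 -0. ] shift cm [  1.61 -20.52  -6.5 ]
657,-6.2,170,177 180 turn [-171.3    0.    -0.9] shift cm [  1.61 -20.52  -6.5 ]
```

servo_tool([
  [[4, -0.3, 0], [0.5, -4.8, -1.5], 4.8],
  [[8.7, -0.6, 0], [1, -9.6, -3], 4.8],
  [[8.7, -0.6, 0], [1.6, -14.4, -4.5], 4.8],
  [[8.7, -0.6, 0], [1.6, -18.5, -5.8], 4.8],
  [[8.7, -0.6, 0], [1.6, -20.5, -6.5], 4.8],
])

```text
clock: 31.6
tool_pos: [0.6571, -0.003, 0.1692]
orientation: [14.7, 89.9, -168.2]
force: [0.4, -0.4, 0.4]
opening: 0.048
```

```bash
python3 go.py 657,-6.2,110,177
```

```text
t 31.6 p [657.1  -3.  169.2] jaw az 177.1 tilt 0.08 open 48.0 F [ 0.4 -0.4  0.4] q [ 17.  21.  -6.  -0. -63. -20.]
657,-6.2,110,177 0 turn [ 0.1  0.1 -0. ] shift cm [ 5.92  0.31 -0.01]
657,-6.2,110,177 180 turn [-1.799e+02  0.000e+00  1.000e-01] shift cm [ 5.92  0.31 -0.01]
```

servo_tool([
  [[0, 0, 0], [2, 0.2, 0], 4.8],
  [[0, 0, 0], [4, 0.3, 0], 4.8],
  [[0, 0, 0], [5.5, 0.3, 0], 4.8],
  [[0, 0, 0], [5.9, 0.3, 0], 4.8],
  [[0, 0, 0], [5.9, 0.3, 0], 4.8],
])

```text
clock: 32.1
tool_pos: [0.6564, -0.0064, 0.1094]
orientation: [17.6, 89.8, -165.3]
force: [-0.1, -0.5, 0.1]
opening: 0.0482
```

```bash
python3 go.py 657,-6.2,22,177
```

```text
t 32.1 p [656.4  -6.4 109.4] jaw az 177.1 tilt 0.18 open 48.2 F [-0.1 -0.5  0.1] q [ 16.  24. -10.  -0. -56. -19.]
657,-6.2,22,177 0 turn [ 0.1  0.2 -0.1] shift cm [ 8.74 -0.04 -0.08]
657,-6.2,22,177 180 turn [-1.799e+02  1.000e-01  3.000e-01] shift cm [ 8.74 -0.04 -0.08]
```

servo_tool([
  [[0, 0.2, 0], [3, 0, -0.1], 4.8],
  [[0, 0.2, 0], [5.5, 0, -0.1], 4.8],
  [[0, 0.2, 0], [7.5, 0, -0.1], 4.8],
  [[0, 0.2, 0], [8.4, 0, -0.1], 4.8],
  [[0, 0.2, 0], [8.8, 0, -0.1], 4.8],
])

```text
clock: 32.6
tool_pos: [0.6574, -0.0067, 0.0213]
orientation: [107.8, 89.9, -75.1]
force: [0.4, 0.5, 0.8]
opening: 0.048
```

servo_tool([
  [[0, 0, 0], [0.1, 0, 0], 3.8],
  [[0, 0, 0], [0.1, 0, 0], 3.2],
  [[0, 0, 0], [0.1, 0, 0], 2.8],
  [[0, 0, 0], [0.1, 0, 0], 2.4],
  [[0, 0, 0], [0.1, 0, 0], 2],
])

```text
clock: 33.1
tool_pos: [0.6576, -0.0066, 0.0209]
orientation: [143.2, 89.9, -39.7]
force: [0.1, -0.0, -0.1]
opening: 0.0213
```

servo_tool([
  [[0, 0, 0], [0, 0, 0], 1.5],
  [[0, 0, 0], [0, 0, 0], 1],
  [[0, 0, 0], [0, 0, 0], 1],
  [[0, 0, 0], [0, 0, 0], 1],
])

```text
clock: 33.5
tool_pos: [0.6576, -0.0067, 0.0208]
orientation: [137.3, 89.9, -45.5]
force: [-0.3, -0.1, -0.7]
opening: 0.02
```

```bash
python3 go.py 446.5,171,165,167
```

```text
t 33.5 p [657.6  -6.7  20.8] jaw az 177.1 tilt 0.08 open 20.0 F [-0.3 -0.1 -0.7] q [ 16.  30. -15.   0. -46. -19.]
446.5,171,165,167 0 turn [10.1 -0.1 -0. ] shift cm [-14.46 -16.67  21.96]
446.5,171,165,167 180 turn [-1.699e+02  1.000e-01 -1.000e-01] shift cm [-14.46 -16.67  21.96]
```

servo_tool([
  [[0, 0, 0], [-2, 0, 0], 1],
  [[0, 0, 0], [-5, 0, 0], 1],
  [[0, 0, 0], [-8, 0, 0], 1],
  [[0, 0, 0], [-11, 0, 0], 1],
  [[0, 0, 0], [-13, 0, 0], 1],
])

```text
clock: 34.0
tool_pos: [0.6582, -0.0065, 0.1533]
orientation: [171.1, 89.8, -11.8]
force: [0.6, -0.3, -0.2]
opening: 0.0198
```

servo_tool([
  [[2, 0, 0], [0, -1.5, 2], 1],
  [[5, 0, 0], [0, -4, 5.2], 1],
  [[8, 0, 0], [0, -6.5, 8.5], 1],
  [[10, 0, 0], [0, -9, 11.8], 1],
  [[10, 0, 0], [0, -11.5, 15.1], 1],
])

```text
clock: 34.5
tool_pos: [0.5118, 0.1166, 0.1527]
orientation: [-176.6, 89.8, -9.6]
force: [0.4, 1.1, -0.1]
opening: 0.0202
```

```bash
python3 go.py 446.5,171,110,167
```

```text
t 34.5 p [511.8 116.6 152.7] jaw az 167.0 tilt 0.2 open 20.2 F [ 0.4  1.1 -0.1] q [ 34.  10. -24.   0. -56. -47.]
446.5,171,110,167 0 turn [ 0.  -0.2  0. ] shift cm [ 4.24 -3.83  7.6 ]
446.5,171,110,167 180 turn [-180.    -0.    -0.3] shift cm [ 4.24 -3.83  7.6 ]
```

servo_tool([
  [[0, 0, 0], [0, -2, 4], 1],
  [[0, 0, 0], [1, -3.5, 6.8], 1],
  [[0, 0, 0], [3, -3.8, 7.6], 1],
  [[0, 0, 0], [4.2, -3.8, 7.6], 1],
  [[0, -0.2, 0], [4.2, -3.8, 7.6], 1],
])

```text
clock: 35.0
tool_pos: [0.4451, 0.1703, 0.1092]
orientation: [46.0, 89.9, -146.9]
force: [0.2, -0.1, -1.2]
opening: 0.0196
```

```bash
python3 go.py 446.5,171,55,167
```

```text
t 35.0 p [445.1 170.3 109.2] jaw az 167.1 tilt 0.14 open 19.6 F [ 0.2 -0.1 -1.2] q [ 45.   9. -33.  -0. -49. -58.]
446.5,171,55,167 0 turn [ 0.1  0.1 -0.1] shift cm [ 5.42 -0.11 -0.13]
446.5,171,55,167 180 turn [-179.9    0.2    0.2] shift cm [ 5.42 -0.11 -0.13]
```

servo_tool([
  [[0, 0, -0.1], [2, -0.1, -0.1], 1],
  [[0, 0, -0.1], [4, -0.1, -0.1], 1],
  [[0, 0, -0.1], [5, -0.1, -0.1], 1],
  [[0, 0, -0.1], [5.4, -0.1, -0.1], 1],
  [[0, 0, -0.1], [5.4, -0.1, -0.1], 1],
])

```text
clock: 35.5
tool_pos: [0.4464, 0.1709, 0.0553]
orientation: [13.6, 89.9, -179.4]
force: [0.8, 0.0, -1.1]
opening: 0.0196
```

```bash
python3 go.py 446.5,171,51,167
```

```text
t 35.5 p [446.4 170.9  55.3] jaw az 167.1 tilt 0.11 open 19.6 F [ 0.8  0.  -1.1] q [ 45.  13. -36.  -0. -41. -57.]
446.5,171,51,167 0 turn [ 0.1  0.1 -0. ] shift cm [ 0.43 -0.01 -0.01]
446.5,171,51,167 180 turn [-179.9    0.     0.2] shift cm [ 0.43 -0.01 -0.01]
```

servo_tool([
  [[0, 0, 0], [0.2, 0, 0], 1],
  [[0, 0, 0], [0.35, 0, 0], 1],
  [[0, 0, 0], [0.42, 0, 0], 1],
  [[0, 0, 0], [0.45, 0, 0], 1],
  [[0, 0, 0], [0.45, 0, 0], 1],
])

```text
clock: 36.0
tool_pos: [0.4464, 0.171, 0.051]
orientation: [9.5, 89.9, 176.6]
force: [0.2, -0.8, -1.1]
opening: 0.0195
```

servo_tool([
  [[0, 0, 0], [0.03, 0, 0], 1],
  [[0, 0, 0], [0.05, 0, 0], 1],
  [[0, 0, 0], [0.05, 0, 0], 1],
])

```text
clock: 36.3
tool_pos: [0.4465, 0.171, 0.0508]
orientation: [4.4, 89.9, 171.5]
force: [-2.3, -0.4, 5.5]
opening: 0.0201
```

```bash
python3 go.py 446.5,171,51,167
```

```text
t 36.3 p [446.5 171.   50.8] jaw az 167.1 tilt 0.09 open 20.1 F [-2.3 -0.4  5.5] q [ 45.  13. -36.  -0. -40. -57.]
446.5,171,51,167 0 turn [ 0.1  0.1 -0. ] shift cm [-0.02  0.   -0.  ]
446.5,171,51,167 180 turn [-1.799e+02  0.000e+00  1.000e-01] shift cm [-0.02  0.   -0.  ]
```

servo_tool([
  [[0, 0, 0], [0, 0, 0], 3],
  [[0, 0, 0], [0, 0, 0], 4],
  [[0, 0, 0], [0, 0, 0], 4.5],
  [[0, 0, 0], [0, 0, 0], 4.8],
  [[0, 0, 0], [0, 0, 0], 4.8],
])

```text
clock: 36.8
tool_pos: [0.4465, 0.171, 0.0507]
orientation: [8.4, 89.9, 175.4]
force: [0.6, -0.6, -0.7]
opening: 0.0472
```

servo_tool([
  [[0, 0, 0], [-2, 0, 0], 4.8],
  [[0, 0, 0], [-5, 0, 0], 4.8],
  [[0, 0, 0], [-9, 0, 0], 4.8],
  [[0, 0, 0], [-13, 0, 0], 4.8],
  [[0, 0, 0], [-17, 0, 0], 4.8],
])

```text
clock: 37.3
tool_pos: [0.4464, 0.1707, 0.2224]
orientation: [6.5, 89.9, 173.6]
force: [0.8, 0.8, 0.6]
opening: 0.0481
```

```bash
python3 go.py 250,500,230
```

```text
t 37.3 p [446.4 170.7 222.4] jaw az 167.1 tilt 0.1 open 48.1 F [0.8 0.8 0.6] q [ 45.   2. -24.  -0. -65. -57.]
250,500,230 0 turn [0. 0. 0.] shift cm [ -0.72 -27.7   26.51]
```

servo_tool([
  [[0, 0, 0], [-0.7, -27.7, 26.5], 4.8],
  [[0, 0, 0], [-0.7, -27.7, 26.5], 4.8],
  [[0, 0, 0], [-0.7, -27.7, 26.5], 4.8],
  [[0, 0, 0], [-0.7, -27.7, 26.5], 4.8],
  [[0, 0, 0], [-0.7, -27.7, 26.5], 4.8],
])

```text
clock: 37.8
tool_pos: [0.3171, 0.3869, 0.227]
orientation: [-19.6, 89.9, 147.5]
force: [1.8, 1.4, -0.1]
opening: 0.0483
```

```bash
cat > chk.py <<'E'
import sys; from mont import *
tg=sys.argv[1]; T=snap('top','tf'+tg); S=snap('side','sf'+tg); pl={'rider':(641.2,197,-9.5),'king':(456.4,-169.7,6),'knight':(610.9,-219.1,5),'halb':(446.5,171,-13)}
PP={n:M[n] for n in pl}
out=[]
for nm,s in(('top',T),('side',S)):
    row=[]
    for n,(x,y,a) in pl.items():
        M[n]=[P+[0,0,.03] for P in PP[n]][:1]
        p=np.array([x/1000,y/1000,np.radians(a)])
        # base circle/outline search: inside dark-neutral vs ring brown, by r-b
        im=s['image'].astype(np.float32); v=cv2.GaussianBlur(im[...,0]-im[...,2],(0,0),.6)
        b=PP[n][0]; b=b[len(b)//2:]+[0,0,.03]
        k=np.linalg.norm(b[:,:2],axis=1,keepdims=True)
        if len(b)==4: 
            t=np.linspace(0,1,12,endpoint=False)[:,None]; b=np.vstack([b[i]*(1-t)+b[(i+1)%4]*t for i in range(4)]); k=np.linalg.norm(b[:,:2],axis=1,keepdims=True)
        u=np.c_[b[:,:2]/k,0*k]
        def sc(q):
            o,i=[cv2.remap(v,*[w.astype(np.float32)[None] for w in proj(s,tf(b+u*d,q)).T],1)[0] for d in(.003,-.003)]
            return np.clip(o-i,-10,25).mean()
        best=max((sc(p+[i*.001,j*.001,np.radians(r)]),i,j,r) for i in range(-7,8) for j in range(-7,8) for r in ((-6,-3,0,3,6) if n in('rider','halb') else (0,)))
        print(nm,n,'score',best[0].round(1),'at target',sc(p).round(1),'offset mm/deg',best[1:])
        row.append(tile(s,n,p,200,(20 if nm=='top' else 28,),.5))
    out.append(np.hstack(row))
cv2.imwrite(f'pics/f{tg}.png',np.vstack(out))
E
python3 chk.py 1
```

```text
top rider score 22.5 at target 22.4 offset mm/deg (1, 0, 3)
top king score 24.9 at target 24.8 offset mm/deg (0, -1, 0)
top knight score 25.0 at target 24.6 offset mm/deg (1, -1, 0)
top halb score 19.5 at target 19.2 offset mm/deg (-1, 1, 0)
side rider score 20.7 at target 17.6 offset mm/deg (-2, -7, -6)
side king score 20.6 at target 16.6 offset mm/deg (-1, -5, 0)
side knight score 22.3 at target 17.6 offset mm/deg (0, -5, 0)
side halb score 18.1 at target 16.2 offset mm/deg (0, -3, 0)
```

View pics/f1.png

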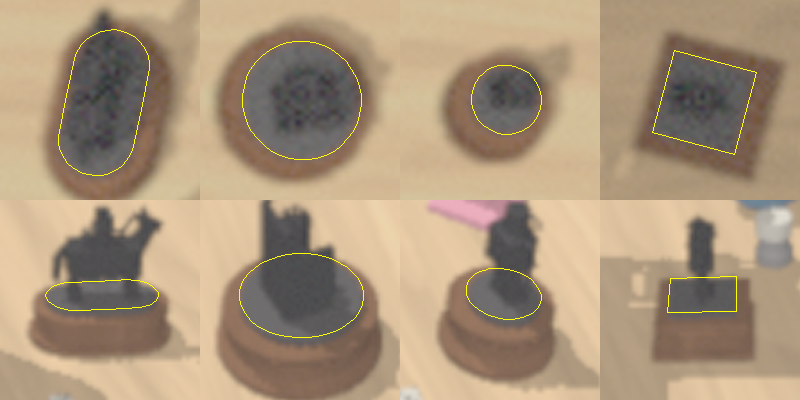

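Run:
```python
from h import *
a,b=load('side0')['image'].astype(int),load('sf1')['image'].astype(int)
pot=lambda m:(m[...,2]-m[...,0]>30)[145:172,270:305]
rk=lambda m:(m.max(2)<60)[160:190,225:245]
for f in(pot,rk):
    print([np.argwhere(f(m)).mean(0).round(1).tolist()+[int(f(m).sum())] for m in(a,b)])
print(ctrl.get_obs()['clock']); ctrl.close_job()
```

```text
[[11.0, 18.0, 309], [11.0, 17.8, 315]]
[[13.8, 9.8, 94], [14.4, 9.8, 86]]
37.9
the job is handed in; nothing more can be done
```

All four black figures are standing upright and released on their matching plinths. The job is handed in at 37.9 s, against the 112 s limit.

- **Placing:** each figure was lowered until the wrist felt contact, 4 to 7 N, at the height I expected, and only then let go. I took them in the listed order: mounted knight, king, knight on foot, halberdier.
- **Grips:** the finger opening matched the given widths when I lifted each one: 26, 34, 20 and 20 mm. The knight on foot needed four tries because I first misjudged which way it faced; the squeezing may have nudged it a little before I carried it.
- **Centring:** the last top view put all four within about 1 to 1.5 mm of their plinth centres, and the halberdier's square base lines up with its plinth.
- **Checks that disagreed:**
  - The last side-view fit read 3 to 7 mm nearer the camera for every figure. I put that down to the fit ignoring the dark edge of each base, but did not confirm it.
  - For the horse's angle, the top view read +3° and the side view −6°, which was the edge of its search. I placed it at −9.5°, and the picture shows it lengthwise.
- **Left alone:** the pinch pot and the rook show in the same place in the side picture, within a pixel. The turquoise and pink look-alikes were not touched.

I viewed 15 pictures, one over the budget.

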